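# Check tap sleeves on the fit gauge

## Robot

A 6-joint arm with a two-finger parallel gripper is mounted at the origin on the work surface. World frame = base frame: x ahead of the robot, y to its left, z up, the work surface at z = 0. Lengths are in m, angles in rad, forces in N, time in s.
With the tool pointing down it reaches from about 0.375 to 0.825 m from the base axis. Payload 5.5 kg.
Tool frame: the origin (TCP) lies midway between the tips of the shut fingers; the grasp point (between the pads) lies bot.grip_depth behind it (bot.grip_depth is the distance from the TCP to the grasp point, in m); y points along the fingers, x is the direction in which the jaws open and shut, and the axes are right-handed (so a half turn about y gives the same grasp; the last joint's range is limited). The gripper opens to 85 mm and grips with 20 to 120 N. Pads are 22 mm wide; open, the fingers measure 114 mm over their backs; the gripper's body (76 mm by 85 mm) begins 54 mm behind the grasp point. The pads swing forward as they close: fully open they stand 13 mm farther back than shut.
Start: joints at [1.183, 0.314, -0.047, 1.21, 0, 1.571], TCP at [0.227, 0.555, 0.231] pointing down, gripper open.
Joint ranges: [-2.67, 2.67], [-0.69, 1.73], [-1.03, 1.25], [-2.08, 2.16], [-1.42, 1.45], [-3.14, 3.14]. Speed limits (rad/s): [2.39, 2.39, 3.01, 3.14, 3.14, 3.14].

## Interface

Orientations are given as a rotation vector (axis times angle).
In Python, from station import bot, vision gives the robot as it stands.
- The arm moves only by the shell command python3 -m jog 'ROWS'. ROWS is JSON, one flat list of numbers, 5 for each row, row after row: the shift along the world's x, y, z in units of 60 mm (1.0 is 60 mm), then the turn about the world's z in units of 8 degrees (1.0 is 8 degrees), then the opening, from -1 (shut) to 1 (fully open), so that 0 is half open. In form: [x, y, z, roll, hand, x, y, z, roll, hand, ...]. A call has 1 to 8 rows; each row is the pose to reach, as a shift and turn from the pose commanded when the call began; what a row does not reach only later rows make up. A row lasts 1/8 s, in which the tool goes at most 62.5 mm and 10.7 degrees, less where a joint would pass 70% of its speed; a pose out of reach is approached as far as the arm can. A call with a gripper value outside its range is refused whole. The fingers move at their own pace and stop on an object; the grip force is fixed at half the most. Time passes only in rows, so rows that repeat a pose let the fingers close. It gives the time, the measured TCP pose, the force and the opening at its end, in the units of the state.
- bot.get_obs(): the state, without advancing time (a new reading comes with each control period).
- vision.snapshot(name): name is "side" or "top"; returns a dict with "img" (420x560x3 uint8, red, green, blue), "K" (3x3 intrinsics, pixels), "world_to_cam" (4x4, takes a point from world to camera coordinates). Camera axes: x right, y down, z forward; pixel columns grow to the right and rows downward; lengths in m; the calibration is good to about 2 mm. A picture is of the moment at which its call begins. There is no depth.
- bot.job_done(): hands the job in, once; it reports no verdict.
The state is a dict: "time": time; "q": joint angles; "qvel": joint speeds; "joint_efforts": joint torques, N m; "eef_pos": TCP position; "tool_rot": TCP orientation; "ft_force": force on the tool from outside, world axes, zero at the start; "ft_torque": the same for the moment, N m; "finger_gap": finger opening in m.
Only numpy, scipy, OpenCV 4.12 (cv2) and the standard library are available. Lean on these libraries where they do the work, as an engineer would, in place of code of your own. Each camera call takes 0.05 s, during which the arm holds its last target.

## Task

Pull the snapped-on yellow cap off the fit gauge and stand it in the black dish. Then try each chrome tap sleeve on the gauge pin, sliding it down as far as it goes, in the order white, blue, orange and, if there is one, black disc: stand those that go fully home on the boss in the green tray, and those that stop part-way in the red tray, all upright on the tray floor. Leave the other things on the counter where they are.

Things in the scene. Friction and masses are not known exactly. Their poses are not given: they have to be found in the camera images.
- gauge: Fit gauge fixed to the counter: blue base plate 110 (its x) x 80 (its y) x 12 mm with an upright stepped pin on its axis (see gauge_seat, pin_tip). On the plate, at x = +-24 to +-51 mm from the axis, two brass spring balls with dark blocks behind them catch the cap's flange; nothing of them is over 28 mm above the counter. Origin: centre of the plate's underside; z up.
- gauge_seat (a point): On the pin's axis, on top of the dark boss (diameter 26 mm), 28 mm above the counter; axes as the gauge's. From here the steel gauge diameter of 18 mm rises 20 mm, then narrows to 14 at 22 mm. A sleeve that fits comes to rest with its underside here; a tight one goes over the pilot and stops with its underside about 22 mm higher.
- pin_tip (a point): Top of the pin, on its axis, 65 mm above the counter (37 mm above gauge_seat). The brass pilot below it is 15 mm long and 12 mm in diameter, its last 4 mm tapering to 6 mm.
- cap: Yellow cap over the gauge pin, closed on top: diameter 40, height 61 mm, foot flange of diameter 52 x 5 mm, bore 29 mm, 56 mm deep. 60 g. Origin: centre of its underside, z up. At the start its underside is 12 mm above the counter and its flange is held under the two spring catches, which give way to a straight upward pull of roughly 8 to 15 N.
- cap_dish: Black square dish, fixed, 90 x 90 mm outside, wall 5 mm, 14 mm high, inner floor about 5 mm above the counter: the cap's place. Origin: centre of its underside.
- fit_tray: Green tray, fixed, 250 mm (its x) x 110 mm (its y) outside, walls 5 mm thick, 14 mm high, inner floor 5 mm above the counter: for sleeves that fit. Origin: centre of its underside.
- reject_tray: Red tray of the same size and shape as the green one, fixed: for sleeves that do not fit. Origin: centre of its underside.
- white_1: Chrome tap sleeve with a white disc on top (white_1 or white_2: just one of the two is there). Tube of diameter 34, 44 mm high, closed on top, foot flange of diameter 40 x 5 mm; bore open below, 40 mm deep, either about 20.5 mm (fits the gauge) or 14.5 mm (tight), which cannot be seen. About 90 g. Origin: centre of its underside, z up. Starts upright on the counter.
- white_2: Chrome tap sleeve with a white disc on top (white_1 or white_2: just one of the two is there). Tube of diameter 34, 44 mm high, closed on top, foot flange of diameter 40 x 5 mm; bore open below, 40 mm deep, either about 20.5 mm (fits the gauge) or 14.5 mm (tight), which cannot be seen. About 90 g. Origin: centre of its underside, z up. Starts upright on the counter.
- blue_1: Chrome tap sleeve with a blue disc on top (blue_1 or blue_2: just one of the two is there). Tube of diameter 34, 44 mm high, closed on top, foot flange of diameter 40 x 5 mm; bore open below, 40 mm deep, either about 20.5 mm (fits the gauge) or 14.5 mm (tight), which cannot be seen. About 90 g. Origin: centre of its underside, z up. Starts upright on the counter.
- blue_2: Chrome tap sleeve with a blue disc on top (blue_1 or blue_2: just one of the two is there). Tube of diameter 34, 44 mm high, closed on top, foot flange of diameter 40 x 5 mm; bore open below, 40 mm deep, either about 20.5 mm (fits the gauge) or 14.5 mm (tight), which cannot be seen. About 90 g. Origin: centre of its underside, z up. Starts upright on the counter.
- orange_1: Chrome tap sleeve with an orange disc on top (orange_1 or orange_2: just one of the two is there). Tube of diameter 34, 44 mm high, closed on top, foot flange of diameter 40 x 5 mm; bore open below, 40 mm deep, either about 20.5 mm (fits the gauge) or 14.5 mm (tight), which cannot be seen. About 90 g. Origin: centre of its underside, z up. Starts upright on the counter.
- orange_2: Chrome tap sleeve with an orange disc on top (orange_1 or orange_2: just one of the two is there). Tube of diameter 34, 44 mm high, closed on top, foot flange of diameter 40 x 5 mm; bore open below, 40 mm deep, either about 20.5 mm (fits the gauge) or 14.5 mm (tight), which cannot be seen. About 90 g. Origin: centre of its underside, z up. Starts upright on the counter.
- black_1: Chrome tap sleeve with a black disc on top (black_1 or black_2: at most one of the two is there). Tube of diameter 34, 44 mm high, closed on top, foot flange of diameter 40 x 5 mm; bore open below, 40 mm deep, either about 20.5 mm (fits the gauge) or 14.5 mm (tight), which cannot be seen. About 90 g. Origin: centre of its underside, z up. Starts upright on the counter.
- black_2: Chrome tap sleeve with a black disc on top (black_1 or black_2: at most one of the two is there). Tube of diameter 34, 44 mm high, closed on top, foot flange of diameter 40 x 5 mm; bore open below, 40 mm deep, either about 20.5 mm (fits the gauge) or 14.5 mm (tight), which cannot be seen. About 90 g. Origin: centre of its underside, z up. Starts upright on the counter.
- plug: Black rubber basin plug, diameter 44, 26 mm high; bystander.
- screwdriver: Screwdriver lying on the counter; origin under its centre; bystander.
- spanner: Steel spanner lying on the counter; origin under its centre; bystander.
- soap: White soap bottle, diameter 60, 150 mm high; bystander.
- mug: White ceramic cup, diameter 72, 85 mm high; bystander, not always there.
Things that resemble listed ones, but are neither listed nor needed, are in the scene too. Leave any purple look-alike of the blue_1 alone.

How it is judged:
By the outcome, as a careful person would: the job done as asked, in the order asked, and still so for the second after the job is handed in, with the robot touching nothing.
Of white_1, white_2 only 1 to 1 are there at a start; the rules pass over those that are not, and their reading is None.
Of blue_1, blue_2 only 1 to 1 are there at a start; the rules pass over those that are not, and their reading is None.
Of orange_1, orange_2 only 1 to 1 are there at a start; the rules pass over those that are not, and their reading is None.
Of black_1, black_2, mug only 1 to 1 are there at a start; the rules pass over those that are not, and their reading is None.
At some moment in a run one of white_1, white_2, blue_1, blue_2, orange_1, orange_2, black_1, black_2 may be knocked a few centimetres aside while the robot is not near it.
It also fails if it takes over 210 s, if anything falls off the work surface, if the arm or the gripper's body presses on something with over 40 N, if the wrist force passes 120 N, or if a joint passes its speed limit or range.

## Working session

There is one attempt and no reset: what is moved stays moved. The work goes in short steps, Python scripts to look and compute and a shell command to move; the robot and the scene stay as the last step left them, time stands still between calls to the robot, and variables do not carry over. Pictures are saved under pics/ and viewed, and the job is handed in when it is done.

```bash
ls; mkdir -p pics; python3 - <<'E'
from station import bot, vision
import cv2
for n in ("side","top"):
    s=vision.snapshot(n); cv2.imwrite(f"pics/{n}0.png",cv2.cvtColor(s["img"],cv2.COLOR_RGB2BGR)); print(n,s["K"].round(1).tolist(),s["world_to_cam"].round(4).tolist())
o=bot.get_obs(); print(o["time"],o["eef_pos"],o["tool_rot"],o["finger_gap"],o["ft_force"],bot.grip_depth)
E
```

```text
pics
side [[416.5, 0.0, 272.0], [0.0, 416.5, 207.2], [0.0, 0.0, 1.0]] [[0.8198, -0.5725, -0.0135, -0.4287], [-0.2806, -0.3809, -0.881, 0.2319], [0.4992, 0.726, -0.4729, 0.7135], [0.0, 0.0, 0.0, 1.0]]
top [[534.7, 0.0, 288.3], [0.0, 534.7, 202.8], [0.0, 0.0, 1.0]] [[-0.0439, -0.999, -0.0053, 0.0186], [-0.9791, 0.044, -0.1985, 0.5335], [0.1985, -0.0035, -0.9801, 1.571], [0.0, 0.0, 0.0, 1.0]]
0.1 [0.22669303 0.55497871 0.2305422 ] [-1.3689161  -0.91803782  0.92012478] 0.08517512213863147 [-0.06529271 -0.76854506  0.1951192 ] 0.0187
```

View pics/top0.png

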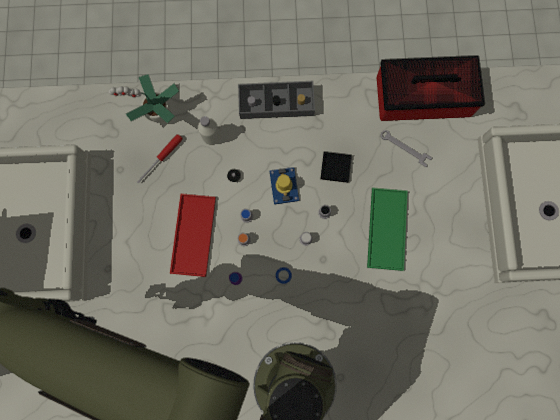

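View pics/side0.png

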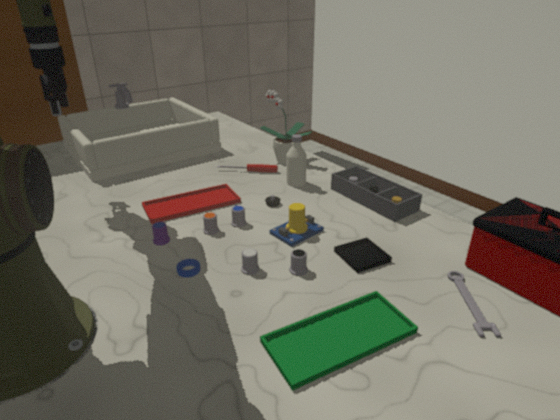

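```bash
cat > h.py <<'E'
from station import bot, vision
import cv2, numpy as np
def snap(n): return vision.snapshot(n)
def p2w(s,u,v,z):
    K=np.array(s["K"]);T=np.array(s["world_to_cam"]);R,t=T[:3,:3],T[:3,3]
    d=R.T@np.linalg.solve(K,[u,v,1.]);c=-R.T@t
    return c+d*(z-c[2])/d[2]
def w2p(s,p):
    K=np.array(s["K"]);T=np.array(s["world_to_cam"]);q=K@(T[:3,:3]@np.array(p)+T[:3,3]);return q[:2]/q[2]
def crop(s,u,v,w,h,k,f):
    u0,v0=int(max(0,u-w/2)),int(max(0,v-h/2))
    im=cv2.cvtColor(s["img"],cv2.COLOR_RGB2BGR)[v0:v0+h,u0:u0+w]
    cv2.imwrite(f,cv2.resize(im,None,fx=k,fy=k,interpolation=cv2.INTER_CUBIC)); return u0,v0
E
python3 - <<'E'
from h import *
s=snap("top"); print(crop(s,290,230,260,190,3,"pics/topz.png"))
s=snap("side"); print(crop(s,270,245,260,190,3,"pics/sidez.png"))
E
```

```text
(160, 135)
(140, 150)
```

View pics/topz.png

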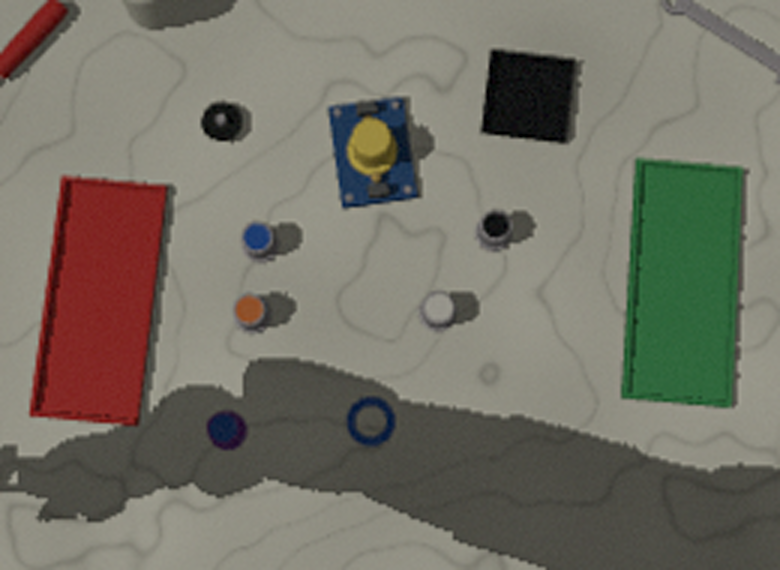

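View pics/sidez.png

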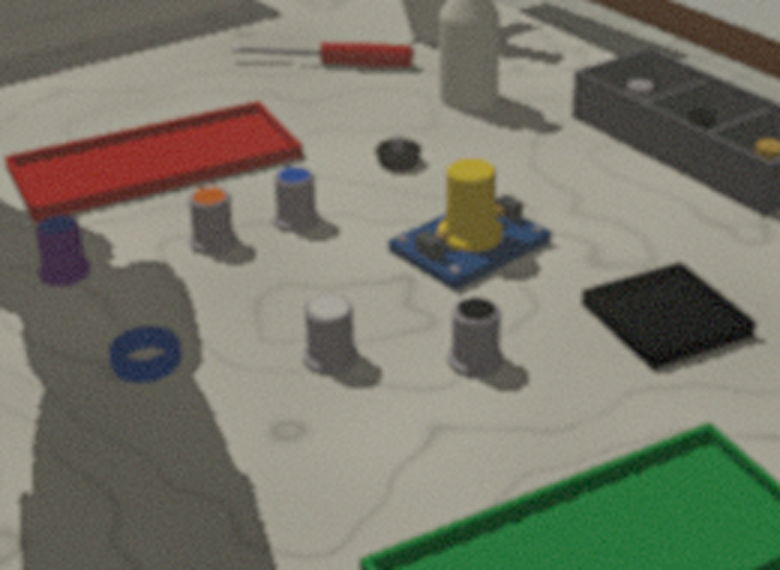

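```bash
cat >> h.py <<'E'
HSV={"blue":((105,110,60),(122,255,255)),"orange":((5,110,80),(18,255,255)),"yellow":((19,90,60),(35,255,255)),"green":((60,100,40),(80,255,255)),"red":((0,150,60),(4,255,255))}
def mask(s,c):
    h=cv2.cvtColor(s["img"],cv2.COLOR_RGB2HSV);return cv2.inRange(h,*HSV[c])
def blobs(m,amin=15,roi=None):
    n,l,st,ce=cv2.connectedComponentsWithStats(m)
    return [(ce[i].round(1).tolist(),int(st[i,4]),st[i,:4].tolist()) for i in range(1,n) if st[i,4]>=amin]
def tri(st,pt,ss,ps):
    P=[np.array(s["K"])@np.array(s["world_to_cam"])[:3] for s in (st,ss)]
    X=cv2.triangulatePoints(P[0],P[1],np.array(pt,float).reshape(2,1),np.array(ps,float).reshape(2,1)); return (X[:3]/X[3]).ravel()
E
python3 - <<'E'
from h import *
for n in("top","side"):
    s=snap(n)
    for c in HSV: print(n,c,blobs(mask(s,c)))
    g=cv2.cvtColor(s["img"],cv2.COLOR_RGB2HSV)
    for (u,v) in ([(325,210),(306,238),(247,214),(235,278)] if n=="top" else [(299,253),(250,252)]): print(u,v,s["img"][v,u],g[v,u])
E
```

```text
top blue [([290.4, 172.9], 47, [284, 168, 11, 9]), ([280.6, 189.4], 288, [270, 170, 29, 34]), ([245.3, 213.6], 55, [241, 210, 9, 8]), ([282.2, 269.9], 19, [276, 268, 14, 6]), ([234.2, 277.7], 31, [231, 274, 8, 8]), ([283.3, 280.8], 17, [277, 278, 13, 5])]
top orange [([242.6, 237.7], 59, [239, 234, 9, 9])]
top yellow [([300.7, 98.6], 58, [298, 94, 7, 11]), ([283.6, 183.9], 247, [276, 174, 16, 22])]
top green [([143.7, 100.3], 239, [127, 75, 29, 45]), ([162.6, 111.9], 40, [155, 109, 17, 8]), ([387.1, 229.2], 2854, [367, 188, 40, 83])]
top red [([415.3, 108.6], 827, [377, 67, 102, 54]), ([455.1, 70.5], 15, [454, 68, 3, 6]), ([439.3, 91.1], 461, [417, 82, 58, 21]), ([169.4, 146.9], 204, [157, 135, 25, 26]), ([192.7, 235.2], 2797, [170, 194, 46, 83])]
325 210 [19 19 21] [120  24  21]
306 238 [149 147 136] [ 25  22 149]
247 214 [ 34  64 113] [109 178 113]
235 278 [15 32 59] [108 190  59]
side blue [([237.6, 207.9], 27, [234, 206, 9, 4]), ([313.4, 227.3], 39, [309, 225, 10, 6]), ([275.4, 231.5], 17, [271, 228, 7, 7]), ([295.7, 236.7], 50, [289, 234, 14, 8]), ([187.4, 268.2], 196, [177, 260, 22, 17])]
side orange [([265.6, 169.9], 29, [257, 168, 18, 4]), ([209.3, 214.9], 44, [205, 213, 10, 5])]
side yellow [([396.3, 198.8], 53, [392, 196, 10, 7]), ([296.7, 218.5], 518, [286, 203, 22, 31])]
side green [([335.6, 337.9], 7731, [261, 292, 156, 97])]
side red [([261.3, 166.0], 58, [248, 165, 29, 4]), ([189.1, 202.4], 1473, [143, 185, 96, 36]), ([532.5, 205.5], 37, [523, 201, 19, 10]), ([531.4, 218.6], 24, [528, 215, 8, 9]), ([554.6, 220.4], 64, [548, 215, 12, 13]), ([515.2, 222.1], 46, [505, 219, 19, 8]), ([532.8, 224.4], 25, [530, 221, 7, 8]), ([541.1, 227.4], 31, [536, 225, 12, 6]), ([515.4, 269.2], 3146, [466, 227, 94, 89])]
299 253 [42 41 39] [20 18 42]
250 252 [164 161 152] [ 23  19 164]
```

```bash
cat >> h.py <<'E'
def circ(x,y,z,d,n=40):
    a=np.linspace(0,2*np.pi,n,endpoint=False);return np.c_[x+d/2*np.cos(a),y+d/2*np.sin(a),0*a+z]
def box(x,y,th,lx,ly,z0,z1):
    c,s_=np.cos(th),np.sin(th)
    return np.array([[x+c*a-s_*b,y+s_*a+c*b,z] for a in(-lx/2,lx/2) for b in(-ly/2,ly/2) for z in(z0,z1)])
def fillhull(s,parts,k=8,shape=(420,560)):
    m=np.zeros((shape[0]*k,shape[1]*k),np.uint8)
    for P in parts:
        q=np.array([w2p(s,p) for p in P]); h=cv2.convexHull(((q+.5)*k).astype(np.float32)).astype(np.int32)
        cv2.fillPoly(m,[h],255)
    return cv2.resize(m,(shape[1],shape[0]),interpolation=cv2.INTER_AREA)/255.
def fit(snaps_masks,parts,x0,step=0.004,k=4):
    from scipy.optimize import minimize
    def f(x): return sum(np.abs(fillhull(s,parts(*x),k)-m).sum()/m.sum() for s,m in snaps_masks)
    x0=np.array(x0,float);sim=np.vstack([x0]+[x0+d for d in np.diag(np.r_[step,step,[0.1]*(len(x0)-2)])])
    r=minimize(f,x0,method="Nelder-Mead",options=dict(initial_simplex=sim,xatol=2e-4,fatol=1e-3,maxiter=80));return r.x,r.fun
def only(m,u,v,r,close=0):
    o=np.zeros_like(m);o[v-r:v+r,u-r:u+r]=m[v-r:v+r,u-r:u+r]
    if close:o=cv2.morphologyEx(o,cv2.MORPH_CLOSE,np.ones((close,close)))
    return o/255.
E
cat > m0.py <<'E'
from h import *
t=snap("top");s=snap("side")
cap=lambda x,y:[np.r_[circ(x,y,.017,40),circ(x,y,.073,40)]]
for L in ([(t,283,184,16)],[(s,297,218,22)],[(t,283,184,16),(s,297,218,22)]):
    print("cap",fit([(a,only(mask(a,"yellow"),u,v,r)) for a,u,v,r in L],lambda x,y:[np.r_[circ(x,y,.018,.040),circ(x,y,.073,.040)]],p2w(t,284,180,.06)[:2]))
for c,pt,ps in(("blue",(245.3,213.6),(237.6,207.9)),("orange",(242.6,237.7),(209.3,214.9))):
    print(c,p2w(t,*pt,.044),p2w(s,*ps,.044),tri(t,pt,s,ps))
g=t["img"].astype(int).sum(2)
hs=cv2.cvtColor(t["img"],cv2.COLOR_RGB2HSV)
# white, black discs
for a,n,(u,v) in((t,"white",(306,238)),(t,"black",(325,210)),(s,"white",(249,252)),(s,"black",(299,253))):
    G=cv2.cvtColor(a["img"],cv2.COLOR_RGB2GRAY);print(n);print(G[v-7:v+8,u-10:u+11])
E
python3 m0.py
```

```text
cap (array([0.59456909, 0.00676438]), np.float64(0.2296668260800255))
cap (array([ 0.59387231, -0.00281899]), np.float64(0.15793087663080796))
cap (array([0.59553223, 0.00348911]), np.float64(0.45410756121752105))
blue [0.50798684 0.127051   0.044     ] [0.50828291 0.12784328 0.044     ] [0.50787132 0.12702187 0.04449819]
orange [0.43446495 0.13725824 0.044     ] [0.43451333 0.13776924 0.044     ] [0.43437165 0.13725166 0.04430245]
white
[[142 142 142 142 141 141 135 130 139 134 134 136 144 145 147 145 148 146
  150 148 147]
 [143 142 142 142 143 138 132 114 110 110 116 108 110 128  97 100 100 101
  102 101  99]
 [141 140 140 143 140 133 116 115 127 139 141 137 124 107  66  71  73  71
   72  70  70]
 [142 140 141 142 137 121 122 143 146 147 149 148 146 132  79  71  77  73
   73  73  75]
 [140 142 142 139 124 114 138 147 148 149 147 147 148 145 113  67  75  71
   76  74  76]
 [143 143 141 133 118 120 147 146 147 147 147 146 148 149 138  80  73  75
   75  75  74]
 [140 138 134 121 102 123 151 148 148 147 147 146 148 147 143  84  68  75
   73  70  72]
 [139 134 127 127 110 121 144 147 1
[... 4003 characters left out ...]
2 107  67  45  33  49  41  40  42  42  47  34  35  56 100 126
  150 161 160]
 [157 147 128 111  91  61  46  42  39  39  42  44  46  43  52  78  96 121
  144 160 164]
 [158 143 127 115 110  92  74  54  53  55  41  44  53  54  71  91  98 114
  142 161 159]
 [158 141 110 106 112 111  98  85  83  80  71  73  86  85  91  91  88 111
  142 161 160]
 [158 136 101  87  90 103 100 105 100  97  94  96  95  89  87  77  79 102
  143 162 159]
 [156 134  98  79  79  83  80  83  91  90  89  86  87  78  76  71  73 108
  141 158 160]
 [162 134  97  81  77  77  75  77  72  81  81  78  76  77  72  76  75 108
  140 157 150]
 [158 135 103  79  79  73  74  77  74  70  71  74  71  74  68  69  85 115
  148 154 149]]
```

```bash
python3 - <<'E'
from h import *
t=snap("top");s=snap("side")
for a,(u,v,w,h) in((t,(284,182,12,14)),(s,(297,212,14,14))):
    V=a["img"][...,0].astype(int);print(V[v-h:v+h,u-w:u+w])
for n,pt,ps in(("white",(305.9,237),(249,251.7)),("black",(325,209.4),(298.5,252.2))):
    print(n,p2w(t,*pt,.044),p2w(s,*ps,.044),tri(t,pt,s,ps))
# trays corners / dish
for c,r in(("green",(387,229)),("red",(193,235))):
    m=mask(t,c);n,l,st,ce=cv2.connectedComponentsWithStats(m);i=l[r[1],r[0]]
    P=np.argwhere(l==i)[:,::-1].astype(np.float32);W=np.array([p2w(t,*p,.012)[:2] for p in P],np.float32)
    print(c,cv2.minAreaRect(W))
m=(t["img"].max(2)<40).astype(np.uint8)*255;n,l,st,ce=cv2.connectedComponentsWithStats(m);i=l[167,336]
P=np.argwhere(l==i)[:,::-1];print("dish",cv2.minAreaRect(np.array([p2w(t,*p,.012)[:2] for p in P],np.float32)))
m=mask(t,"blue");m=only(m,284,186,22);P=np.argwhere(m>0)[:,::-1];print("plate",cv2.minAreaRect(np.array([p2w(t,*p,.012)[:2] for p in P],np.float32)))
E
```

```text
[[150 150 153 150 154 154 149 130 112 119 120 107  96  87  86  68  50  55
   55  59  47  22  46  75]
 [128 127 113 112 101  95  91  83  70  70  73  62  47  26  15  14  14  30
   66 112  98  30  41  79]
 [ 69  70  52  54  36  26  33  59  57  57  57  59  60  43   0  18  10  27
   63 107  87  20  45  79]
 [ 93  49  27  22  32  30  35  64  62  64  63  60  66  55   5  20  21  30
   35  59  47  24  42  70]
 [114  78  30  36  28  37  39  55  45  45  38  36  41  35  12  23  30  36
   30  29  26  31  42  70]
 [ 85  54  25  30  30  33  35  38  24  37  55  53  28  22  23  35  32  32
   32  31  30  30  34  56]
 [ 41  27  31  30  34  28  33  23  48 105 124 117  95  81  30  23  31  26
   34  34  34  28  31  57]
 [ 27  34  27  31  27  31  19  43  96 146 154 153 147 148 126  82  38  28
   35  30  36  32  36  50]
 [ 30  34  33  28  31  24  55 123 151 157 158 154 157 158 153 145 111  41
   31  33  32  28  17  40]
 [ 34  30  29  26  29  49 105 155 158 156 156 158 156 155 157 157 144  50
    4  15  22  18   8  41]
 [ 29  30  34  28  26  78 154 158 154 155 154 155 156 154 153 155 153 110
   45  14  12  1
[... 4991 characters left out ...]
  49  52  50]]
white [ 0.42807421 -0.05366265  0.044     ] [ 0.42856861 -0.05244255  0.044     ] [ 0.42792442 -0.0536196   0.04492051]
black [ 0.5100985 -0.1160762  0.044    ] [ 0.51078193 -0.11457909  0.044     ] [ 0.50981796 -0.11595452  0.04517937]
green ((0.4479128122329712, -0.30648109316825867), (0.11106570065021515, 0.24815087020397186), 82.31719970703125)
red ((0.456459641456604, 0.29383084177970886), (0.11046072840690613, 0.24861884117126465), 82.00067901611328)
dish ((0.6514676809310913, -0.15980741381645203), (0.08829768747091293, 0.0902884304523468), 79.71360778808594)
plate ((0.598525881767273, 0.006364688277244568), (0.10574768483638763, 0.07728897035121918), 5.757623195648193)
```

```bash
cat >> h.py <<'E'
from scipy.spatial.transform import Rotation as Ro
def st():
    o=bot.get_obs();R=Ro.from_rotvec(o["tool_rot"]).as_matrix()
    print("t",round(o["time"],2),"p",o["eef_pos"].round(4),"xaxis deg",np.degrees(np.arctan2(R[1,0],R[0,0])).round(2),"z",R[:,2].round(3),"gap",round(o["finger_gap"],4),"F",o["ft_force"].round(1),"q",np.round(o["q"],2));return o
def go(x,y,z=None,yaw=None):
    o=st();p=o["eef_pos"];print("shift units",(x-p[0])/.06,(y-p[1])/.06,None if z is None else (z-p[2])/.06)
E
python3 - <<'E'
from h import *
t=snap("top");s=snap("side");print(p2w(t,283.3,180.2,.073),p2w(s,296.7,206,.073),tri(t,(283.3,180.2),s,(296.7,206)));go(.595,.007,.036+.06)
E
```

```text
[0.60016905 0.00692614 0.073     ] [0.59928303 0.00577406 0.073     ] [0.60032518 0.00695644 0.07218337]
t 0.6 p [0.2269 0.5554 0.2313] xaxis deg 67.78 z [-0.926  0.378 -0.   ] gap 0.0856 F [-0.5 -0.7  0.6] q [ 1.18  0.31 -0.05  1.21 -0.    1.57]
shift units 6.134917422393646 -9.140693744175126 -2.255006052521315
```

```bash
python3 -m jog '[3.1,-4.6,0,0,1, 3.1,-4.6,0,0,1, 3.1,-4.6,0,0,1, 3.1,-4.6,0,0,1, 3.1,-4.6,0,0,1, 6.2,-9.14,-0.5,1,1, 6.2,-9.14,-0.5,2,1, 6.2,-9.14,-0.5,3.5,1]'; python3 -c "
from h import *
st()"
```

```text
time: 1.6
eef_pos: [0.5048, 0.1451, 0.216]
tool_rot: [-1.178, -1.258, 1.257]
ft_force: [0.3, 0.8, 0.2]
finger_gap: 0.0854
t 1.6 p [0.5048 0.1451 0.216 ] xaxis deg 93.79 z [-0.998 -0.066 -0.001] gap 0.0854 F [0.3 0.8 0.2] q [ 0.28  0.18 -0.26  1.14  0.    0.21]
```

```bash
python3 -m jog '[1.57,-2.31,-1.2,0.2,1, 1.57,-2.31,-1.2,0.2,1, 1.57,-2.31,-1.2,0.2,1, 1.57,-2.31,-1.2,0.2,1, 1.57,-2.31,-1.2,0.2,1, 1.57,-2.31,-1.2,0.2,1]'; python3 -c "
from h import *
go(.599,.0067,.036)
for n in('top','side'):
  s=snap(n);crop(s,290,210,140,110,5,f'pics/a_{n}.png')"
```

```text
time: 2.35
eef_pos: [0.5978, 0.0096, 0.1447]
tool_rot: [-1.165, -1.276, 1.275]
ft_force: [0.5, 0.9, 1.0]
finger_gap: 0.0853
t 2.35 p [0.5978 0.0096 0.1447] xaxis deg 95.2 z [-0.996 -0.091 -0.001] gap 0.0853 F [0.5 0.9 1. ] q [ 0.02  0.36 -0.19  1.02  0.   -0.07]
shift units 0.019314198768929 -0.04825171526504177 -1.8110468523462246
```

View pics/a_side.png

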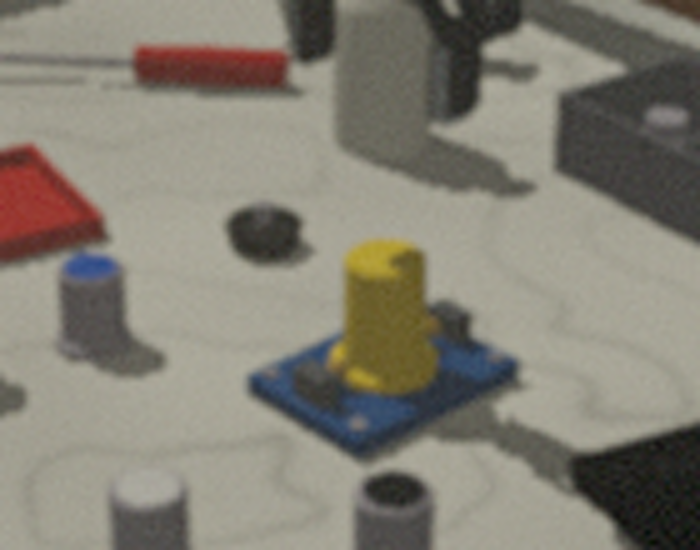

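```bash
python3 -m jog '[0,-0.03,-1,0,1, 0,-0.03,-1.6,0,1, 0,-0.03,-1.8,0,1, 0,-0.03,-1.8,0,1, 0,-0.03,-1.8,0,1]'; python3 -c "
from h import *
go(.599,.0067,.036)"
```

```text
time: 3.08
eef_pos: [0.5995, 0.0069, 0.0377]
tool_rot: [-1.168, -1.277, 1.273]
ft_force: [0.3, 0.3, 0.6]
finger_gap: 0.0854
t 3.08 p [0.5995 0.0069 0.0377] xaxis deg 95.13 z [-0.996 -0.089 -0.003] gap 0.0854 F [0.3 0.3 0.6] q [ 0.01  0.45 -0.31  0.8   0.   -0.08]
shift units -0.008715744243751693 -0.003434191623571687 -0.02878942259439375
```

```bash
python3 -m jog '[0,0,0,0,-1,0,0,0,0,-1,0,0,0,0,-1,0,0,0,0,-1,0,0,0,0,-1,0,0,0,0,-1]'; python3 -c "
from h import *
st()
for n in('top','side'):
  s=snap(n);crop(s,290,210,140,110,5,f'pics/b_{n}.png')"
```

```text
time: 3.82
eef_pos: [0.5987, 0.0067, 0.0366]
tool_rot: [-1.167, -1.276, 1.274]
ft_force: [0.7, -0.3, 5.7]
finger_gap: 0.0392
t 3.83 p [0.5987 0.0067 0.0366] xaxis deg 95.11 z [-0.996 -0.089 -0.001] gap 0.0392 F [ 0.7 -0.3  5.7] q [ 0.01  0.45 -0.32  0.8  -0.   -0.08]
```

View pics/b_side.png

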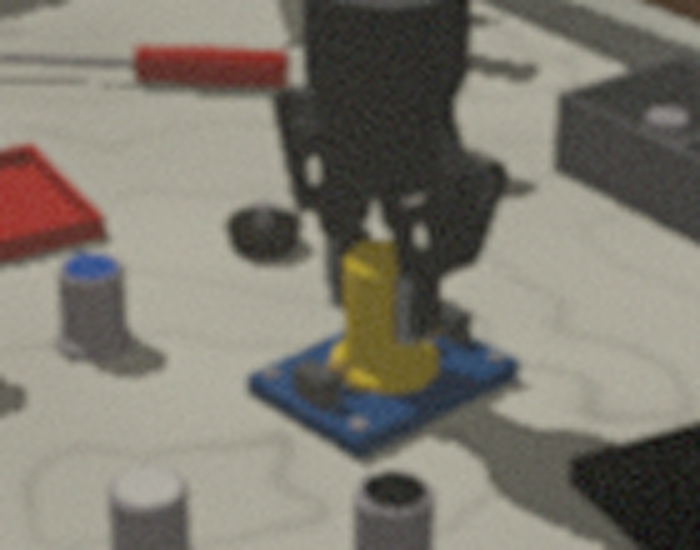

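```bash
python3 -m jog '[0,0,0.1,0,-1,0,0,0.2,0,-1,0,0,0.4,0,-1,0,0,0.8,0,-1,0,0,1.5,0,-1,0,0,1.5,0,-1]'; python3 -c "
from h import *
go(.6515,-.1598,.0246+.03)
for n in('top','side'):
  s=snap(n);crop(s,290,210,140,110,5,f'pics/c_{n}.png')"
```

```text
time: 4.68
eef_pos: [0.6009, 0.0067, 0.1304]
tool_rot: [-1.171, -1.28, 1.271]
ft_force: [0.1, -0.3, -1.0]
finger_gap: 0.039
t 4.67 p [0.6009 0.0067 0.1304] xaxis deg 95.11 z [-0.996 -0.089 -0.007] gap 0.039 F [ 0.1 -0.3 -1. ] q [ 0.01  0.37 -0.21  0.99 -0.   -0.08]
shift units 0.8426657323443869 -2.775011250911503 -1.2641250343892652
```

View pics/c_side.png

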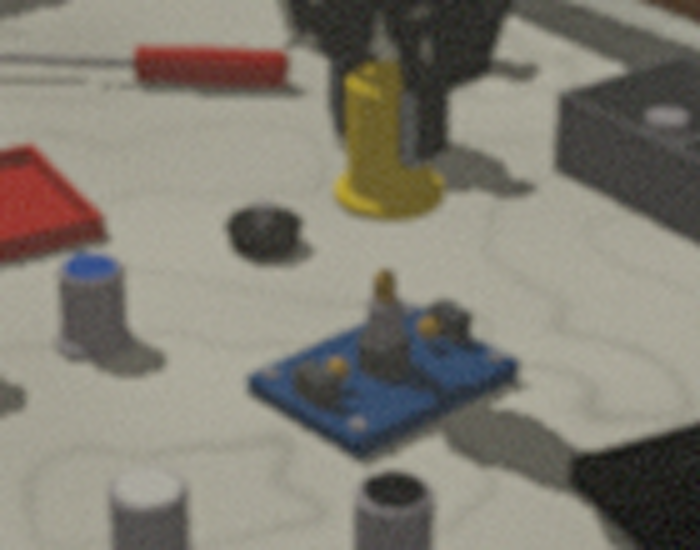

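```bash
python3 -m jog '[0.84,-2.78,0,0,-1,0.84,-2.78,0,0,-1,0.84,-2.78,0,0,-1,0.84,-2.78,0,0,-1,0.84,-2.78,-1,0,-1,0.84,-2.78,-1.4,0,-1,0.84,-2.78,-1.4,0,-1,0.84,-2.78,-1.4,0,-1]'; python3 -c "
from h import *
go(.6515,-.1598,.0246+.005)
s=snap('side');crop(s,340,230,140,110,5,f'pics/d.png')"
```

```text
time: 5.78
eef_pos: [0.6488, -0.1595, 0.0427]
tool_rot: [-1.166, -1.276, 1.275]
ft_force: [1.2, 0.3, -0.2]
finger_gap: 0.0391
t 5.78 p [ 0.6488 -0.1595  0.0427] xaxis deg 95.15 z [-0.996 -0.09  -0.001] gap 0.0391 F [ 1.2  0.3 -0.2] q [-0.24  0.56 -0.12  0.89  0.   -0.33]
shift units 0.04577078389552125 -0.004328919629800754 -0.21764804792372613
```

View pics/d.png

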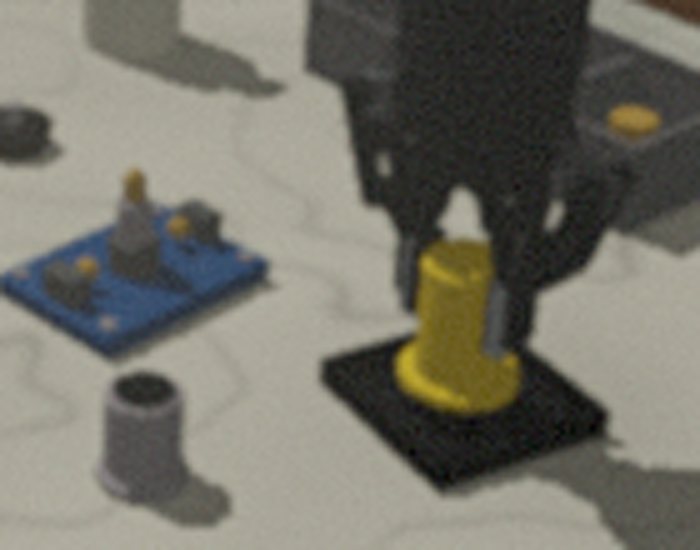

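Centred over the dish. Lower the rest and look at the force before releasing.

```bash
python3 -m jog '[0.04,0,-0.1,0,-1,0.04,0,-0.2,0,-1,0.04,0,-0.22,0,-1,0.04,0,-0.22,0,-1]'; python3 -m jog '[0,0,0,0,1,0,0,0,0,1,0,0,0,0,1,0,0,0,0,1]'; python3 -m jog '[0,0,1,0,1,0,0,1.8,0,1,0,0,1.8,0,1,0,0,1.8,0,1]'; python3 -c "
from h import *
st()
s=snap('side');crop(s,310,230,240,160,3,f'pics/e.png')"
```

```text
time: 6.32
eef_pos: [0.6516, -0.1602, 0.0297]
tool_rot: [-1.167, -1.276, 1.274]
ft_force: [-0.5, 0.6, 4.2]
finger_gap: 0.0392
time: 6.82
eef_pos: [0.6506, -0.1601, 0.0284]
tool_rot: [-1.165, -1.274, 1.275]
ft_force: [-0.6, 0.1, -0.1]
finger_gap: 0.0855
time: 7.32
eef_pos: [0.6505, -0.1601, 0.1363]
tool_rot: [-1.166, -1.274, 1.275]
ft_force: [-0.4, -0.1, -0.7]
finger_gap: 0.0851
t 7.33 p [ 0.6505 -0.1601  0.1363] xaxis deg 95.11 z [-0.996 -0.089  0.   ] gap 0.0851 F [-0.4 -0.1 -0.7] q [-0.24  0.49 -0.    1.07 -0.   -0.33]
```

View pics/e.png

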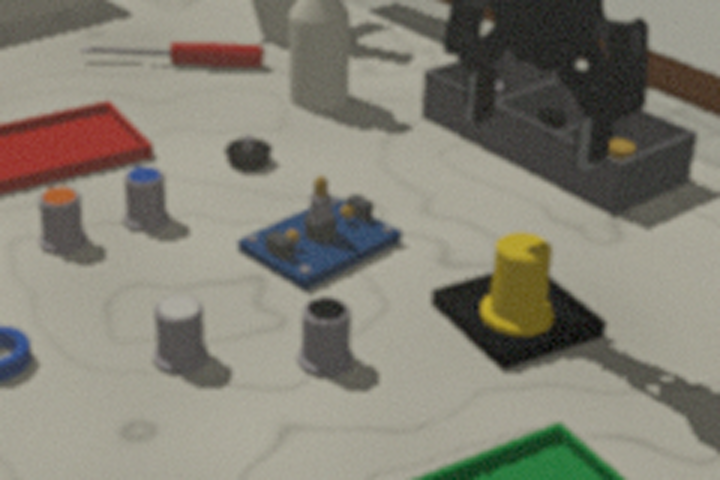

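```bash
python3 - <<'E'
from h import *
t=snap("top");s=snap("side")
print(crop(t,290,195,70,55,10,"pics/f_t.png"),crop(s,297,220,70,55,10,"pics/f_s.png"))
for a,c in((t,"yellow"),(s,"yellow")): print(blobs(mask(a,c),2))
for p in [(.599,.0067,.065),(.599,.0067,.028)]: print(w2p(t,p),w2p(s,p))
E
```

```text
(255, 167) (262, 192)
[([300.9, 99.1], 64, [298, 94, 7, 11]), ([282.0, 174.8], 10, [281, 173, 3, 4]), ([283.5, 181.5], 12, [282, 180, 4, 4]), ([285.1, 193.9], 8, [284, 193, 3, 3]), ([214.0, 311.5], 2, [214, 311, 1, 2]), ([215.0, 351.5], 2, [215, 351, 1, 2])]
[([74.7, 57.0], 3, [74, 56, 2, 3]), ([74.0, 61.5], 2, [74, 61, 1, 2]), ([69.7, 69.0], 3, [69, 68, 2, 3]), ([58.0, 87.6], 5, [56, 87, 5, 2]), ([76.3, 100.0], 3, [76, 99, 2, 3]), ([52.5, 112.5], 2, [52, 112, 2, 2]), ([396.5, 198.7], 52, [392, 196, 10, 7]), ([296.3, 211.2], 12, [295, 209, 3, 6]), ([305.5, 219.6], 11, [304, 218, 4, 4]), ([287.0, 228.0], 7, [286, 227, 3, 3]), ([362.5, 245.5], 674, [349, 227, 26, 35])]
[283.428302   181.20083954] [296.31595549 208.86485126]
[283.59682224 184.03359672] [296.0998108  222.35544453]
```

View pics/f_t.png

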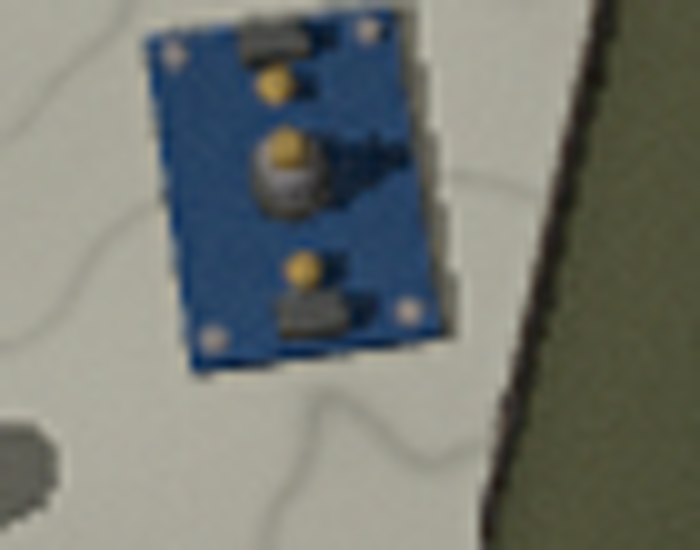

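View pics/f_s.png

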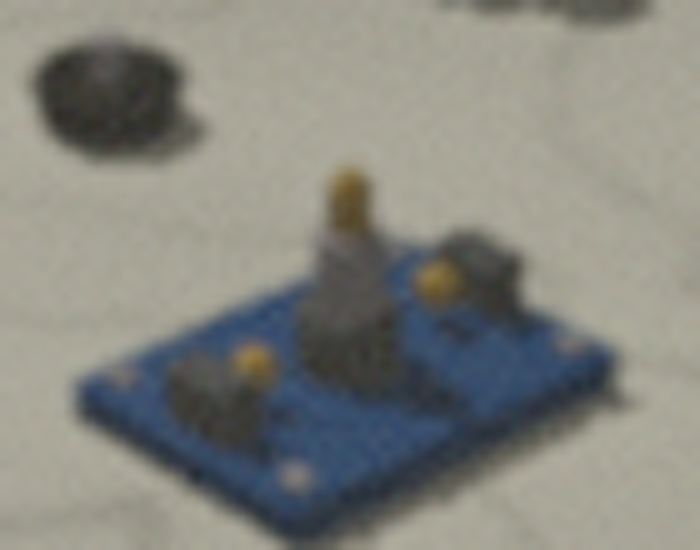

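```bash
python3 -m jog '[-3.71,1.773,-0.5,0,1,-3.71,1.773,-0.5,0,1,-3.71,1.773,-0.5,0,1,-3.71,1.773,-0.5,0,1,-3.71,1.773,-0.5,0,1,-3.71,1.773,-0.5,0,1,-3.71,1.773,-0.5,0,1]'; python3 -c "
from h import *
go(.4279,-.0537,.012)
s=snap('side');crop(s,260,240,140,110,5,f'pics/g.png')"
```

```text
time: 8.35
eef_pos: [0.43, -0.0542, 0.107]
tool_rot: [-1.167, -1.275, 1.274]
ft_force: [0.6, -0.6, -0.4]
finger_gap: 0.0853
t 8.35 p [ 0.43   -0.0542  0.107 ] xaxis deg 95.09 z [-0.996 -0.089 -0.002] gap 0.0853 F [ 0.6 -0.6 -0.4] q [-0.13  0.1  -0.62  0.85 -0.   -0.21]
shift units -0.03504445149279112 0.008719699941331024 -1.582701371700593
```

View pics/g.png

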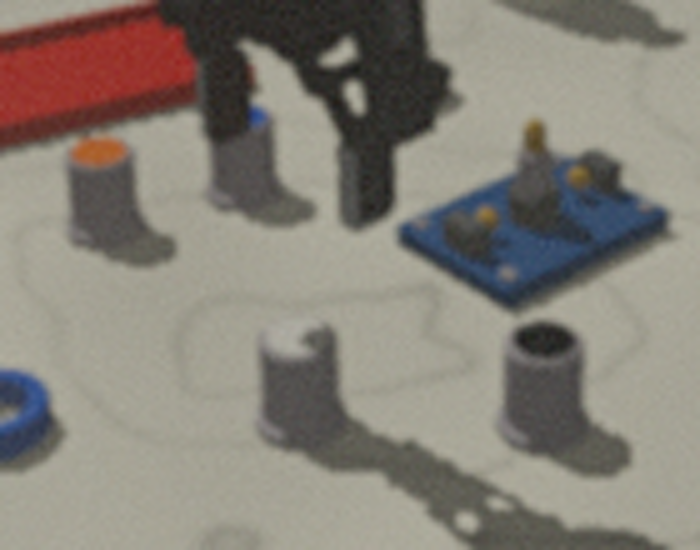

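```bash
python3 -m jog '[0,0,-0.8,0,1,0,0,-1.4,0,1,0,0,-1.57,0,1,0,0,-1.57,0,1,0,0,-1.57,0,1]';python3 -c "
from h import *
go(.4279,-.0537,.012)"
```

```text
time: 9.02
eef_pos: [0.4297, -0.054, 0.0136]
tool_rot: [-1.168, -1.276, 1.274]
ft_force: [0.9, 0.1, 0.1]
finger_gap: 0.0853
t 9.03 p [ 0.4297 -0.054   0.0136] xaxis deg 95.1 z [-0.996 -0.089 -0.002] gap 0.0853 F [0.9 0.1 0.1] q [-0.13  0.22 -0.73  0.62  0.   -0.21]
shift units -0.029354592158552704 0.005051547091482547 -0.027037400018644263
```

```bash
python3 -m jog '[-0.03,0,-0.02,0,1,-0.03,0,-0.02,0,-1,-0.03,0,-0.02,0,-1,-0.03,0,-0.02,0,-1,-0.03,0,-0.02,0,-1,-0.03,0,-0.02,0,-1,-0.03,0,-0.02,0,-1]';python3 -c "
from h import *
st()"; python3 -m jog '[0,0,0.5,0,-1,0,0,1.4,0,-1,0,0,1.6,0,-1,0,0,1.6,0,-1,0,0,1.6,0,-1]';python3 -c "
from h import *
go(.5995,.0066,.1)
s=snap('side');crop(s,260,230,140,110,5,f'pics/i.png')
s=snap('top');crop(s,306,230,140,110,5,f'pics/it.png')"
```

```text
time: 9.9
eef_pos: [0.4266, -0.0537, 0.0116]
tool_rot: [-1.166, -1.275, 1.274]
ft_force: [-2.0, 0.3, 5.0]
finger_gap: 0.0329
t 9.9 p [ 0.4266 -0.0537  0.0116] xaxis deg 95.11 z [-0.996 -0.089 -0.   ] gap 0.0329 F [-2.   0.3  5. ] q [-0.13  0.22 -0.74  0.61  0.   -0.21]
time: 10.52
eef_pos: [0.4251, -0.0536, 0.1058]
tool_rot: [-1.164, -1.273, 1.275]
ft_force: [-0.0, -0.8, -1.5]
finger_gap: 0.0331
t 10.53 p [ 0.4251 -0.0536  0.1058] xaxis deg 95.11 z [-0.996 -0.089  0.002] gap 0.0331 F [-0.  -0.8 -1.5] q [-0.13  0.09 -0.63  0.85 -0.   -0.21]
shift units 2.9064378816154584 1.003220366742017 -0.09640330624274274
```

View pics/i.png

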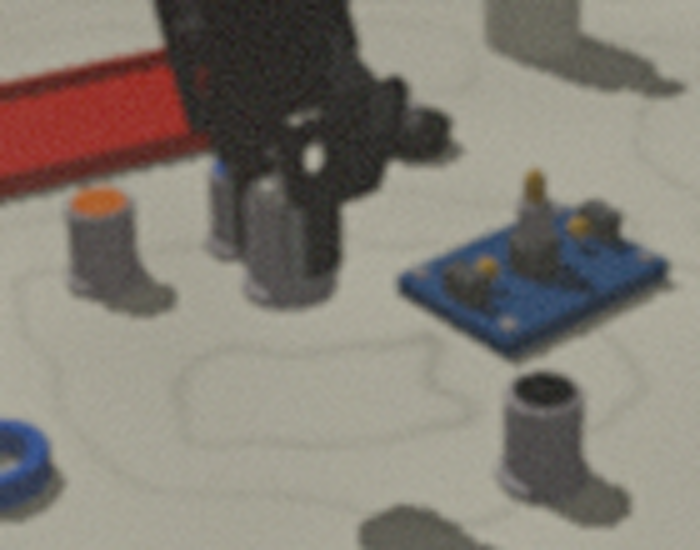

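```bash
python3 -m jog '[2.89,1.0,0,0,-1,2.89,1.0,0,0,-1,2.89,1.0,0,0,-1,2.89,1.0,0,0,-1,2.89,1.0,-0.2,0,-1,2.89,1.0,-0.2,0,-1,2.89,1.0,-0.2,0,-1]';python3 -c "
from h import *
go(.5985,.0066,.0866)
s=snap('side');print(crop(s,297,210,70,55,10,f'pics/j.png'))
s=snap('top');print(crop(s,284,180,70,55,10,f'pics/jt.png'))"
```

```text
time: 11.5
eef_pos: [0.5985, 0.0058, 0.0951]
tool_rot: [-1.165, -1.273, 1.275]
ft_force: [0.3, 0.2, -0.9]
finger_gap: 0.033
t 11.5 p [0.5985 0.0058 0.0951] xaxis deg 95.07 z [-0.996 -0.088  0.001] gap 0.033 F [ 0.3  0.2 -0.9] q [ 0.01  0.4  -0.25  0.92 -0.   -0.08]
shift units -0.0002216515330111246 0.013727560623038296 -0.141346647707073
(262, 182)
(249, 152)
```

View pics/j.png

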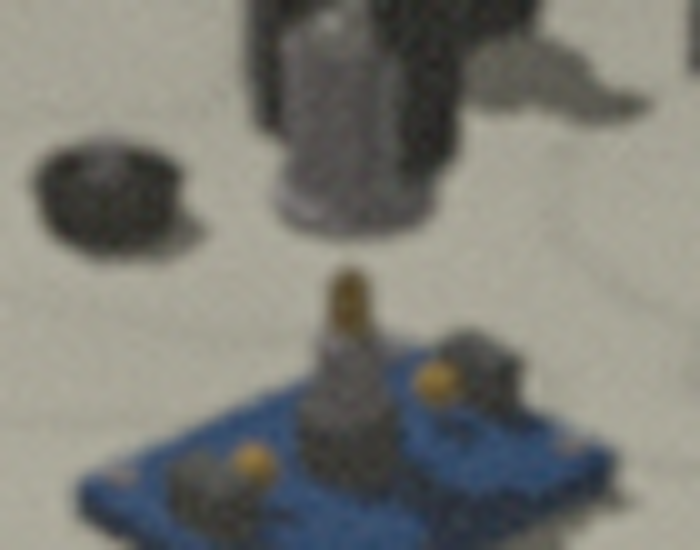

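View pics/jt.png

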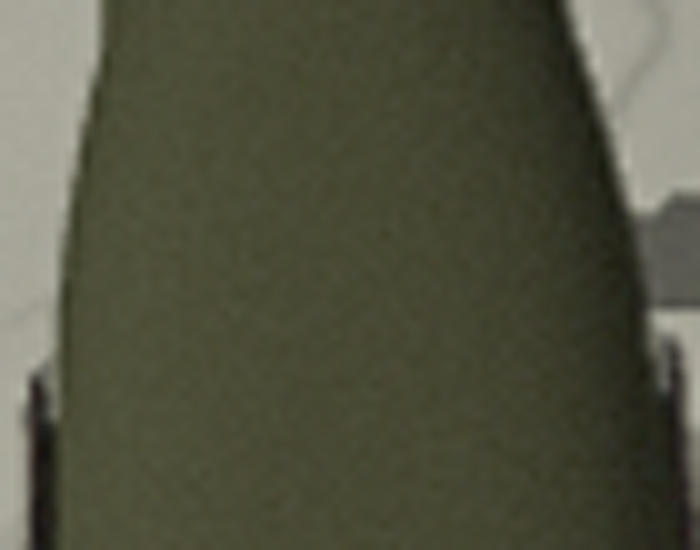

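```bash
python3 -m jog '[-0.012,0.012,0,0,-1,-0.012,0.012,-0.15,0,-1,-0.012,0.012,-0.3,0,-1,-0.012,0.012,-0.4,0,-1,-0.012,0.012,-0.45,0,-1,-0.012,0.012,-0.45,0,-1]';python3 -c "
from h import *
go(.5985,.0066,.0616)
s=snap('side');print(crop(s,297,210,70,55,10,f'pics/k.png'))"
```

```text
time: 12.35
eef_pos: [0.5988, 0.007, 0.0679]
tool_rot: [-1.165, -1.274, 1.275]
ft_force: [-0.2, 0.1, -0.5]
finger_gap: 0.0332
t 12.35 p [0.5988 0.007  0.0679] xaxis deg 95.11 z [-0.996 -0.089  0.001] gap 0.0332 F [-0.2  0.1 -0.5] q [ 0.01  0.42 -0.28  0.87  0.   -0.08]
shift units -0.00575551666762153 -0.006385925381523173 -0.10428813476433124
(262, 182)
```

View pics/k.png

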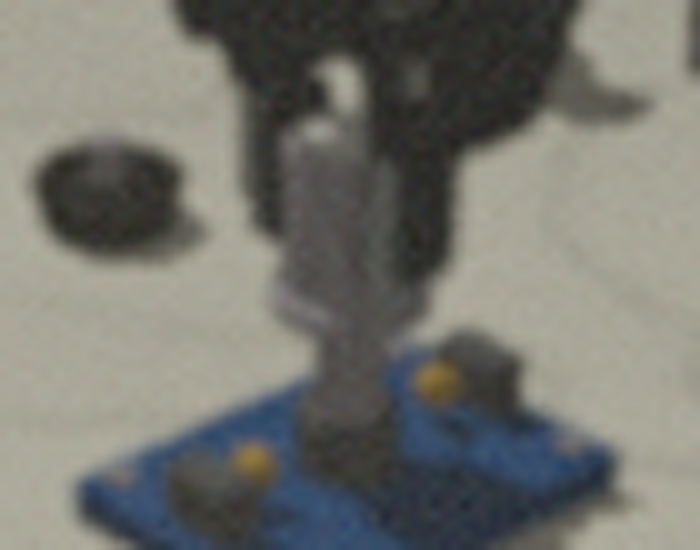

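```bash
python3 -m jog '[-0.004,-0.004,-0.06,0,-1,-0.004,-0.004,-0.12,0,-1,-0.004,-0.004,-0.15,0,-1,-0.004,-0.004,-0.15,0,-1]'
```

```text
time: 12.9
eef_pos: [0.5986, 0.0068, 0.059]
tool_rot: [-1.165, -1.274, 1.275]
ft_force: [-0.4, -0.0, -0.5]
finger_gap: 0.0329
```

```bash
python3 -m jog '[0,0,-0.08,0,-1,0,0,-0.16,0,-1,0,0,-0.24,0,-1,0,0,-0.29,0,-1,0,0,-0.29,0,-1]'
```

```text
time: 13.52
eef_pos: [0.5985, 0.0067, 0.0414]
tool_rot: [-1.165, -1.274, 1.275]
ft_force: [1.1, -0.3, -0.4]
finger_gap: 0.033
```

```bash
python3 -m jog '[0,0,-0.02,0,-1,0,0,-0.04,0,-1,0,0,-0.05,0,-1,0,0,-0.05,0,-1]';python3 -c "
from h import *
st()
s=snap('side');print(crop(s,297,210,70,55,10,f'pics/l.png'))"
```

```text
time: 14.02
eef_pos: [0.599, 0.0068, 0.0397]
tool_rot: [-1.166, -1.275, 1.274]
ft_force: [-2.1, -0.2, 4.9]
finger_gap: 0.0333
t 14.03 p [0.599  0.0068 0.0397] xaxis deg 95.11 z [-0.996 -0.089 -0.001] gap 0.0333 F [-2.1 -0.2  4.9] q [ 0.01  0.45 -0.31  0.81  0.   -0.08]
(262, 182)
```

View pics/l.png

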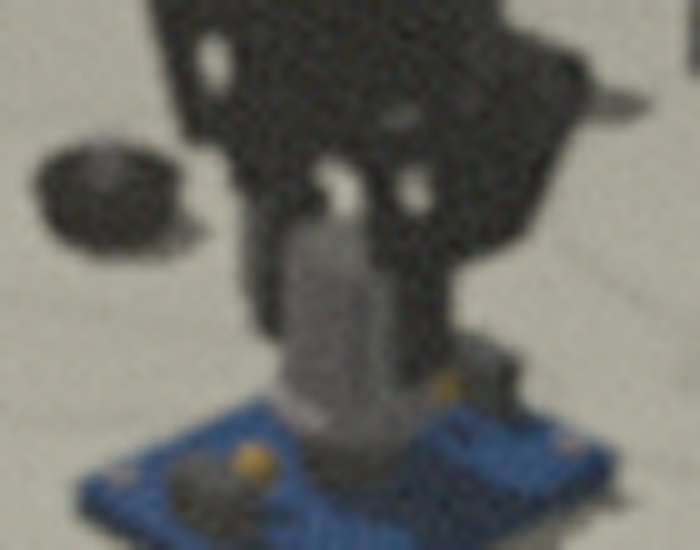

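```bash
python3 -m jog '[0,0,0.4,0,-1,0,0,1.1,0,-1,0,0,1.1,0,-1,-1.28,-5.4,1.1,0,-1,-1.28,-5.4,1.1,0,-1,-1.28,-5.4,1.1,0,-1,-1.28,-5.4,1.1,0,-1,-1.28,-5.4,1.1,0,-1]';python3 -c "
from h import *
st()"
python3 -m jog '[0,0,0,0,-1,0,0,0,0,-1,0,0,0,0,-1]';python3 -c "
from h import *
go(.5223,-.3169,.0176)
s=snap('side');print(crop(s,340,320,200,160,4,f'pics/m.png'))"
```

```text
time: 15.08
eef_pos: [0.5256, -0.299, 0.1039]
tool_rot: [-1.165, -1.274, 1.275]
ft_force: [1.2, -0.2, -0.1]
finger_gap: 0.0331
t 15.07 p [ 0.5256 -0.299   0.1039] xaxis deg 95.12 z [-0.996 -0.089  0.001] gap 0.0331 F [ 1.2 -0.2 -0.1] q [-0.52  0.4  -0.22  0.95  0.   -0.61]
time: 15.45
eef_pos: [0.5268, -0.2958, 0.1043]
tool_rot: [-1.164, -1.276, 1.276]
ft_force: [-0.1, 0.6, -0.5]
finger_gap: 0.0334
t 15.45 p [ 0.5268 -0.2958  0.1043] xaxis deg 95.21 z [-0.996 -0.091  0.001] gap 0.0334 F [-0.1  0.6 -0.5] q [-0.51  0.4  -0.23  0.95  0.   -0.6 ]
shift units -0.07524695429163934 -0.35115949848366823 -1.4457171453893332
(240, 240)
```

View pics/m.png

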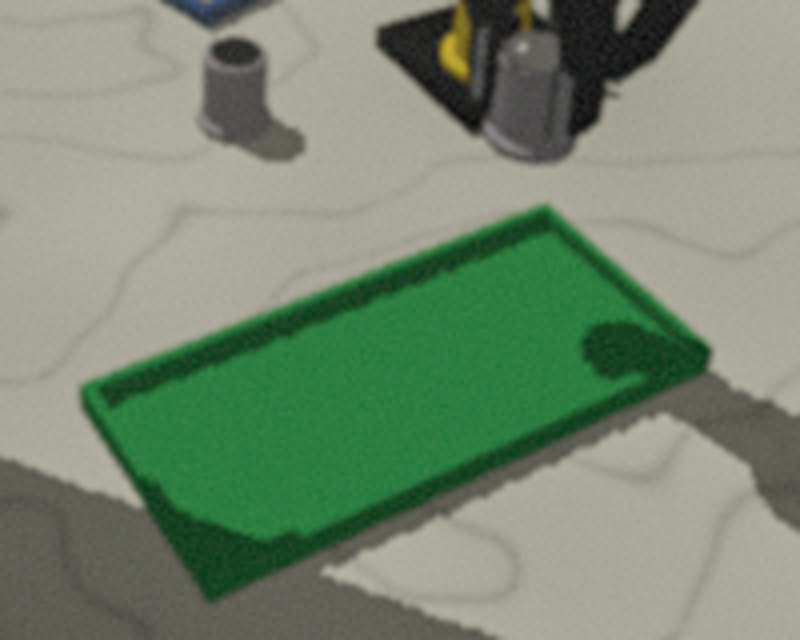

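```bash
python3 -m jog '[-0.075,-0.35,0,0,-1,-0.075,-0.35,-0.6,0,-1,-0.075,-0.35,-1.1,0,-1,-0.075,-0.35,-1.3,0,-1,-0.075,-0.35,-1.3,0,-1,-0.075,-0.35,-1.3,0,-1]';python3 -c "
from h import *
go(.5223,-.3169,.0166)
s=snap('side');print(crop(s,340,320,200,160,4,f'pics/n.png'))"
```

```text
time: 16.25
eef_pos: [0.5232, -0.3189, 0.0281]
tool_rot: [-1.168, -1.275, 1.275]
ft_force: [0.2, 0.0, -0.2]
finger_gap: 0.033
t 16.25 p [ 0.5232 -0.3189  0.0281] xaxis deg 95.12 z [-0.996 -0.089 -0.002] gap 0.033 F [ 0.2  0.  -0.2] q [-0.55  0.48 -0.29  0.8  -0.   -0.64]
shift units -0.014486518786738234 0.034011941585608094 -0.19108690314095425
(240, 240)
```

View pics/n.png

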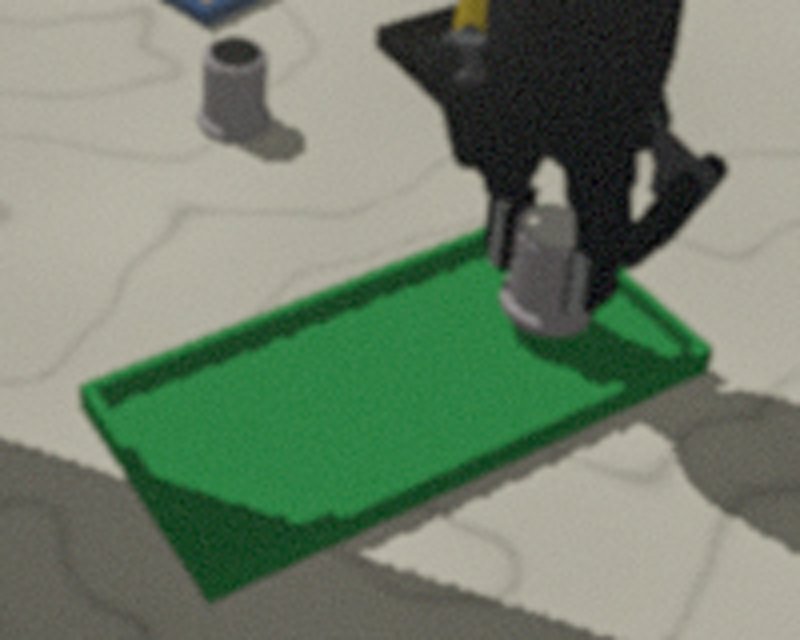

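```bash
python3 -m jog '[0,0,-0.1,0,-1,0,0,-0.18,0,-1,0,0,-0.2,0,-1,0,0,-0.2,0,-1,0,0,-0.2,0,-1]'; python3 -m jog '[0,0,0,0,0.4,0,0,0,0,0.4,0,0,0,0,0.4,0,0,0,0,0.4,0,0,0.5,0,0.4,0,0,1.5,0,1,0,0,1.5,0,1]';python3 -c "
from h import *
st()
s=snap('side');print(crop(s,340,320,200,160,4,f'pics/o.png'))"
```

```text
time: 16.92
eef_pos: [0.5225, -0.3185, 0.0166]
tool_rot: [-1.167, -1.275, 1.275]
ft_force: [-4.1, 2.6, 14.6]
finger_gap: 0.033
time: 17.8
eef_pos: [0.5256, -0.3204, 0.1099]
tool_rot: [-1.175, -1.278, 1.275]
ft_force: [0.4, -0.2, -0.7]
finger_gap: 0.0856
t 17.8 p [ 0.5256 -0.3204  0.1099] xaxis deg 95.11 z [-0.996 -0.089 -0.007] gap 0.0856 F [ 0.4 -0.2 -0.7] q [-0.55  0.41 -0.2   0.96 -0.   -0.64]
(240, 240)
```

View pics/o.png

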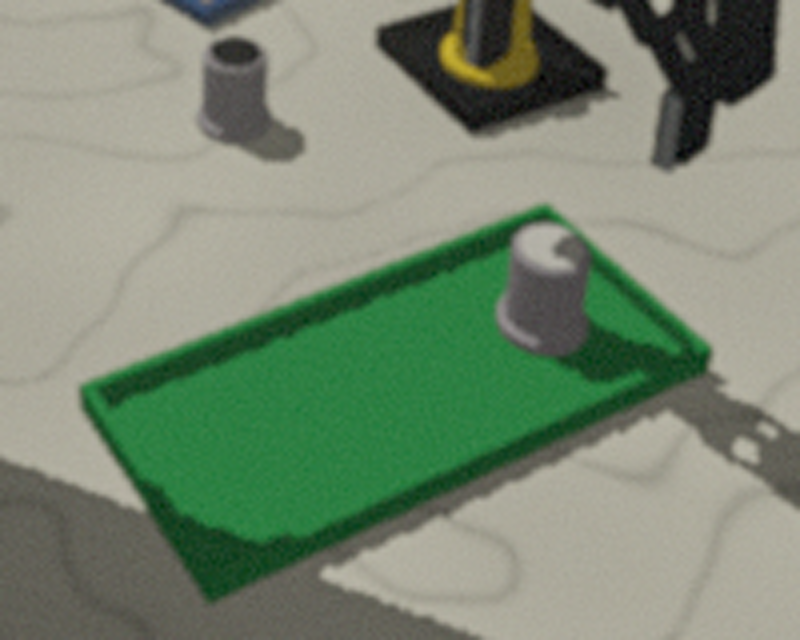

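```bash
python3 -m jog '[-0.3,6.5,0.3,0,1,-0.3,6.5,0.3,0,1,-0.3,6.5,0.3,0,1,-0.3,6.5,0.3,0,1,-0.3,6.5,0.3,0,1,-0.3,6.5,0.3,0,1]' >/dev/null; python3 -c "
from h import *
t=snap('top');s=snap('side')
print([b for b in blobs(mask(t,'blue')) if b[0][0]<260],[b for b in blobs(mask(s,'blue')) if b[0][0]<280])
print([b for b in blobs(mask(t,'orange'))],[b for b in blobs(mask(s,'orange'))])
go(.508,.127,.012)"
```

```text
[([232.4, 277.3], 38, [230, 273, 6, 9])] [([237.6, 207.9], 27, [234, 206, 9, 4]), ([158.6, 224.5], 42, [154, 222, 11, 6]), ([276.9, 233.4], 16, [274, 231, 8, 7]), ([187.7, 266.2], 127, [177, 260, 22, 13])]
[] [([209.3, 214.9], 44, [205, 213, 10, 5])]
t 18.7 p [0.5037 0.0611 0.1211] xaxis deg 95.54 z [-0.995 -0.097  0.001] gap 0.0852 F [ 0.1 -0.5  0.4] q [ 0.12  0.22 -0.44  0.92  0.    0.02]
shift units 0.07248169555240103 1.0979582281338154 -1.8183668456103088
```

```bash
python3 -m jog '[0.07,1.0,-0.3,0,1,0.07,1.0,-0.3,0,1,0.07,1.0,-0.3,0,1,0.07,1.0,-0.3,0,1]'; python3 -c "
from h import *
go(.508,.127,.012)"
```

```text
time: 19.2
eef_pos: [0.509, 0.1145, 0.1039]
tool_rot: [-1.166, -1.273, 1.274]
ft_force: [0.3, 1.0, 0.0]
finger_gap: 0.0852
t 19.2 p [0.509  0.1145 0.1039] xaxis deg 95.02 z [-0.996 -0.087  0.001] gap 0.0852 F [0.3 1.  0. ] q [ 0.22  0.26 -0.43  0.89 -0.    0.13]
shift units -0.016591778764341036 0.2080828893888343 -1.5316069271830481
```

```bash
python3 -m jog '[-0.03,0.21,-0.5,0,1,-0.03,0.21,-1.0,0,1,-0.03,0.21,-1.4,0,1,-0.03,0.21,-1.5,0,1,-0.03,0.21,-1.5,0,1,-0.03,0.21,-1.5,0,1]'; python3 -c "
from h import *
go(.508,.127,.012)
s=snap('side');print(crop(s,250,210,100,80,7,f'pics/p.png'))"
```

```text
time: 19.95
eef_pos: [0.5084, 0.1284, 0.0152]
tool_rot: [-1.167, -1.276, 1.273]
ft_force: [-0.5, 0.3, 0.4]
finger_gap: 0.0854
t 19.95 p [0.5084 0.1284 0.0152] xaxis deg 95.08 z [-0.996 -0.089 -0.002] gap 0.0854 F [-0.5  0.3  0.4] q [ 0.25  0.36 -0.52  0.69 -0.    0.16]
shift units -0.0065835726204166445 -0.02284443913567145 -0.053795629145076025
(200, 170)
```

View pics/p.png

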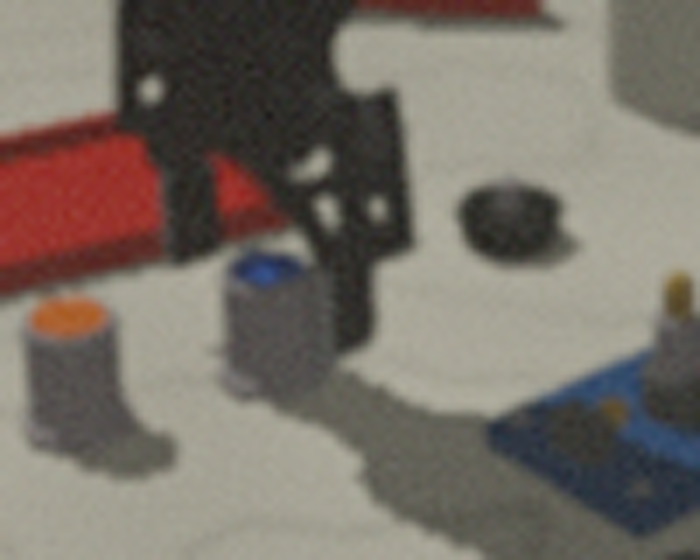

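```bash
python3 -m jog '[-0.005,-0.023,-0.05,0,1,-0.005,-0.023,-0.05,0,1,-0.005,-0.023,-0.05,0,-1,-0.005,-0.023,-0.05,0,-1,-0.005,-0.023,-0.05,0,-1,-0.005,-0.023,-0.05,0,-1,-0.005,-0.023,-0.05,0,-1,-0.005,-0.023,-0.05,0,-1]';python3 -c "
from h import *
st()"; python3 -m jog '[0,0,0.5,0,-1,0,0,1.4,0,-1,0,0,1.6,0,-1,0,0,1.6,0,-1]';python3 -c "
from h import *
go(.5985,.0066,.0951)"
```

```text
time: 21.0
eef_pos: [0.5072, 0.1272, 0.0115]
tool_rot: [-1.166, -1.275, 1.274]
ft_force: [-1.5, -0.5, 4.7]
finger_gap: 0.0341
t 21.0 p [0.5072 0.1272 0.0115] xaxis deg 95.11 z [-0.996 -0.089 -0.   ] gap 0.0341 F [-1.5 -0.5  4.7] q [ 0.25  0.37 -0.53  0.68  0.    0.16]
time: 21.5
eef_pos: [0.5076, 0.1272, 0.1074]
tool_rot: [-1.167, -1.276, 1.274]
ft_force: [-0.5, -0.1, -0.8]
finger_gap: 0.0342
t 21.5 p [0.5076 0.1272 0.1074] xaxis deg 95.11 z [-0.996 -0.089 -0.001] gap 0.0342 F [-0.5 -0.1 -0.8] q [ 0.25  0.25 -0.42  0.89 -0.    0.16]
shift units 1.5156700770662002 -2.010090974181849 -0.20577943001986063
```

```bash
python3 -m jog '[1.52,-2.01,0,0,-1,1.52,-2.01,0,0,-1,1.52,-2.01,0,0,-1,1.52,-2.01,0,0,-1,1.52,-2.01,-0.2,0,-1,1.52,-2.01,-0.2,0,-1,1.52,-2.01,-0.2,0,-1]';python3 -c "
from h import *
go(.5987,.0066,.0665)
s=snap('side');print(crop(s,297,210,70,55,10,f'pics/q.png'))"
```

```text
time: 22.38
eef_pos: [0.5975, 0.0073, 0.0947]
tool_rot: [-1.164, -1.275, 1.276]
ft_force: [-0.4, 0.4, -0.4]
finger_gap: 0.0343
t 22.38 p [0.5975 0.0073 0.0947] xaxis deg 95.18 z [-0.996 -0.09   0.001] gap 0.0343 F [-0.4  0.4 -0.4] q [ 0.01  0.4  -0.25  0.92  0.   -0.08]
shift units 0.020489246460231314 -0.011787595410659126 -0.46936923948204745
(262, 182)
```

View pics/q.png

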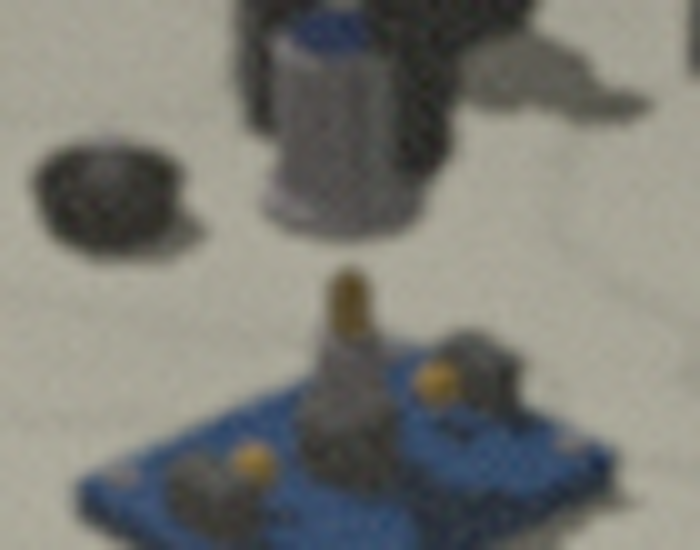

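```bash
python3 -m jog '[0.02,-0.011,0,0,-1,0.02,-0.011,-0.15,0,-1,0.02,-0.011,-0.3,0,-1,0.02,-0.011,-0.4,0,-1,0.02,-0.011,-0.46,0,-1,0.02,-0.011,-0.46,0,-1]'; python3 -m jog '[0,0,-0.03,0,-1,0,0,-0.06,0,-1,0,0,-0.09,0,-1,0,0,-0.09,0,-1]'
```

```text
time: 23.18
eef_pos: [0.5992, 0.0058, 0.0671]
tool_rot: [-1.165, -1.274, 1.275]
ft_force: [0.0, -0.0, -1.1]
finger_gap: 0.0342
time: 23.68
eef_pos: [0.5993, 0.0058, 0.062]
tool_rot: [-1.165, -1.274, 1.275]
ft_force: [-0.1, 0.0, -1.3]
finger_gap: 0.0343
```

```bash
python3 -m jog '[-0.006,0.012,-0.03,0,-1,-0.006,0.012,-0.05,0,-1,-0.006,0.012,-0.07,0,-1,-0.006,0.012,-0.07,0,-1]'
```

```text
time: 24.18
eef_pos: [0.6, 0.0063, 0.0605]
tool_rot: [-1.168, -1.276, 1.274]
ft_force: [-4.8, -2.0, 17.0]
finger_gap: 0.0341
```

```bash
python3 -m jog '[0,0,0.06,0,-1,-0.015,0,0.06,0,-1,-0.015,0,0.06,0,-1,-0.015,0,0.06,0,-1]'; python3 -m jog '[0,0,-0.03,0,-1,0,0,-0.05,0,-1,0,0,-0.07,0,-1,0,0,-0.07,0,-1]'
```

```text
time: 24.68
eef_pos: [0.5982, 0.0066, 0.0613]
tool_rot: [-1.166, -1.275, 1.275]
ft_force: [0.4, 0.2, 0.9]
finger_gap: 0.0344
time: 25.18
eef_pos: [0.5992, 0.0067, 0.0602]
tool_rot: [-1.167, -1.277, 1.273]
ft_force: [-5.9, 0.1, 21.7]
finger_gap: 0.0343
```

```bash
python3 -m jog '[0,0,0.04,0,-1,0,0,0.04,0,0.2,0,0,0.04,0,0.2,0,0,0.04,0,0.2,0,0,0.04,0,0.2]'; python3 -c "
from h import *
st()
s=snap('side');print(crop(s,297,210,70,55,10,f'pics/r.png'))"
```

```text
time: 25.8
eef_pos: [0.598, 0.0065, 0.0594]
tool_rot: [-1.165, -1.274, 1.275]
ft_force: [1.4, -0.1, -0.3]
finger_gap: 0.0514
t 25.8 p [0.598  0.0065 0.0594] xaxis deg 95.11 z [-0.996 -0.089  0.001] gap 0.0514 F [ 1.4 -0.1 -0.3] q [ 0.01  0.43 -0.29  0.85 -0.   -0.08]
(262, 182)
```

View pics/r.png

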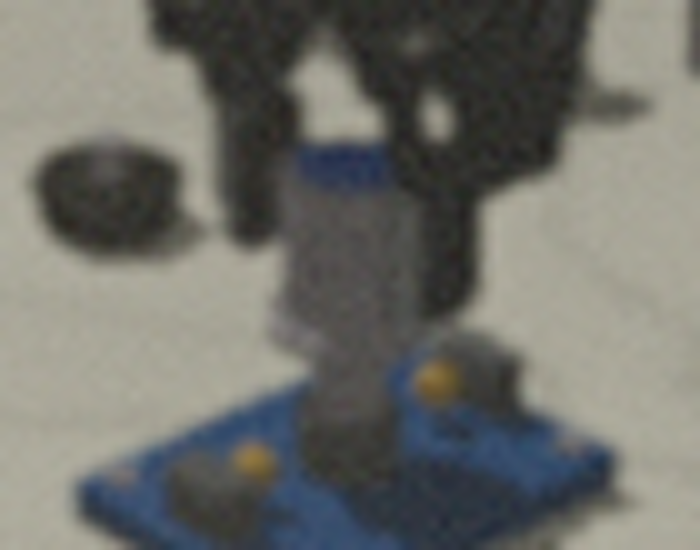

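```bash
python3 -m jog '[0.01,0,0.035,0,0.2,0.01,0,0.035,0,0.2,0.01,0,0.035,0,-1,0.01,0,0.035,0,-1,0.01,0,0.035,0,-1,0.01,0,0.035,0,-1]';python3 -c "
from h import *
st()"; python3 -m jog '[0,0,0.3,0,-1,0,0,0.8,0,-1,0,0,0.9,0,-1,0,0,0.9,0,-1]';python3 -c "
from h import *
go(.5308,.2834,.0166)"
```

```text
time: 26.6
eef_pos: [0.599, 0.0066, 0.0621]
tool_rot: [-1.166, -1.275, 1.274]
ft_force: [-0.5, 1.1, 3.2]
finger_gap: 0.0341
t 26.6 p [0.599  0.0066 0.0621] xaxis deg 95.11 z [-0.996 -0.089 -0.   ] gap 0.0341 F [-0.5  1.1  3.2] q [ 0.01  0.43 -0.29  0.85  0.   -0.08]
time: 27.1
eef_pos: [0.599, 0.0065, 0.1162]
tool_rot: [-1.166, -1.275, 1.274]
ft_force: [-1.2, 0.1, -1.5]
finger_gap: 0.0339
t 27.1 p [0.599  0.0065 0.1162] xaxis deg 95.11 z [-0.996 -0.089 -0.001] gap 0.0339 F [-1.2  0.1 -1.5] q [ 0.01  0.38 -0.23  0.97 -0.   -0.08]
shift units -1.1373386191812405 4.615022458072874 -1.6593890728591598
```

```bash
python3 -m jog '[-1.14,4.6,0,0,-1,-1.14,4.6,0,0,-1,-1.14,4.6,0,0,-1,-1.14,4.6,0,0,-1,-1.14,4.6,0,0,-1,-1.14,4.6,0,0,-1,-1.14,4.6,-0.8,0,-1,-1.14,4.6,-0.8,0,-1]';python3 -m jog '[0,0,0,0,-1,0,0,0,0,-1]';python3 -c "
from h import *
go(.5308,.2834,.0174)
s=snap('side');print(crop(s,210,200,160,110,5,f'pics/s.png'))"
```

```text
time: 28.1
eef_pos: [0.5269, 0.2796, 0.0638]
tool_rot: [-1.163, -1.266, 1.281]
ft_force: [-1.4, -0.5, -0.6]
finger_gap: 0.0341
time: 28.35
eef_pos: [0.5317, 0.2826, 0.0694]
tool_rot: [-1.167, -1.276, 1.272]
ft_force: [0.2, -0.7, -0.7]
finger_gap: 0.0339
t 28.35 p [0.5317 0.2826 0.0694] xaxis deg 95.06 z [-0.996 -0.088 -0.002] gap 0.0339 F [ 0.2 -0.7 -0.7] q [ 0.49  0.42 -0.27  0.87 -0.    0.4 ]
shift units -0.014814765159550566 0.014080049212938928 -0.8671944226106257
(130, 145)
```

View pics/s.png

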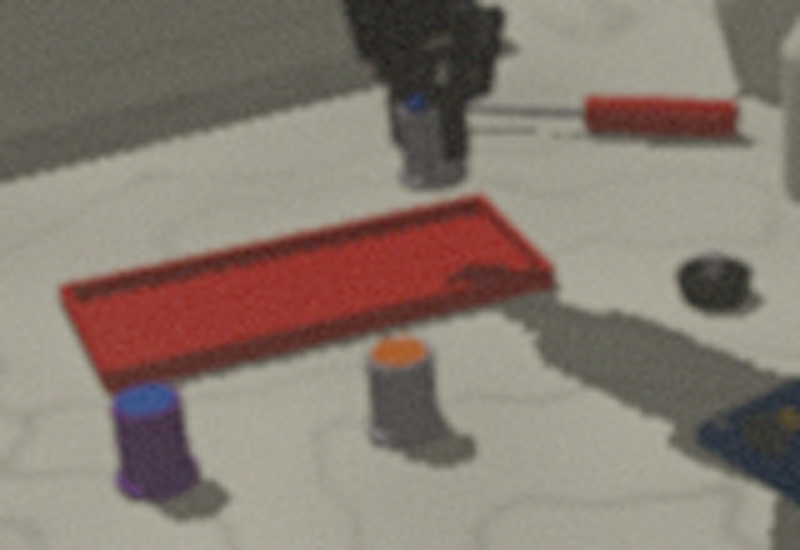

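```bash
python3 -m jog '[-0.01,0.01,-0.4,0,-1,-0.01,0.01,-0.7,0,-1,-0.01,0.01,-0.8,0,-1,-0.01,0.01,-0.85,0,-1,-0.01,0.01,-0.88,0,-1,-0.01,0.01,-0.88,0,-1]';python3 -c "
from h import *
st()"; python3 -m jog '[0,0,0,0,0.3,0,0,0,0,0.3,0,0,0,0,0.3,0,0,0,0,0.3,0,0,0.5,0,0.3,0,0,1.5,0,1,0,0,1.5,0,1]';python3 -c "
from h import *
st()
s=snap('side');print(crop(s,210,200,160,110,5,f'pics/u.png'))"
```

```text
time: 29.15
eef_pos: [0.5295, 0.2828, 0.0177]
tool_rot: [-1.166, -1.274, 1.275]
ft_force: [-7.8, -4.9, 20.3]
finger_gap: 0.0341
t 29.15 p [0.5295 0.2828 0.0177] xaxis deg 95.11 z [-0.996 -0.089 -0.   ] gap 0.0341 F [-7.8 -4.9 20.3] q [ 0.49  0.48 -0.33  0.77 -0.    0.4 ]
time: 30.02
eef_pos: [0.5333, 0.285, 0.11]
tool_rot: [-1.169, -1.282, 1.268]
ft_force: [1.6, 0.1, 0.2]
finger_gap: 0.085
t 30.02 p [0.5333 0.285  0.11  ] xaxis deg 95.12 z [-0.996 -0.089 -0.008] gap 0.085 F [1.6 0.1 0.2] q [ 0.49  0.39 -0.23  0.95 -0.    0.4 ]
(130, 145)
```

View pics/u.png

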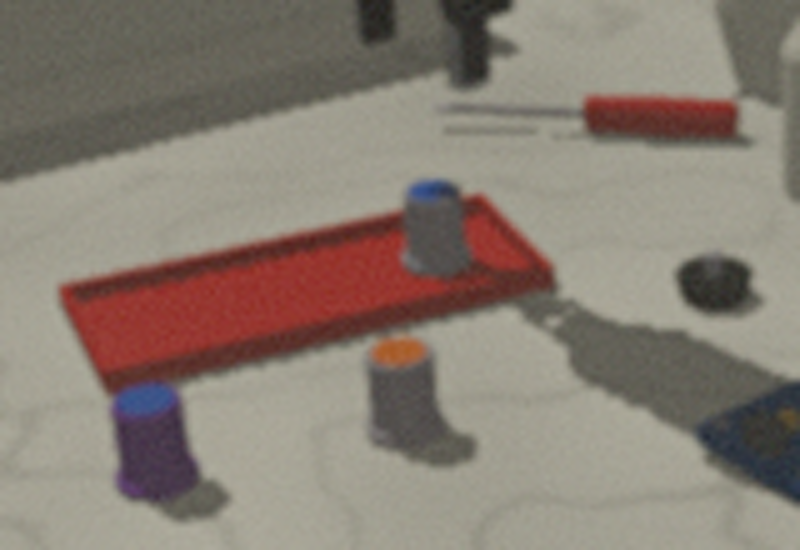

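```bash
python3 -m jog '[-1.65,-2.46,0,0,1,-1.65,-2.46,0,0,1,-1.65,-2.46,0,0,1,-1.65,-2.46,0,0,1,-1.65,-2.46,0,0,1,-1.65,-2.46,0,0,1]';python3 -c "
from h import *
go(.4344,.1373,.012)
s=snap('side');print([b for b in blobs(mask(s,'orange'))],[b for b in blobs(mask(s,'blue'))])"
```

```text
time: 30.82
eef_pos: [0.4315, 0.1363, 0.1048]
tool_rot: [-1.165, -1.275, 1.275]
ft_force: [-0.7, 0.4, 0.0]
finger_gap: 0.0855
t 30.82 p [0.4315 0.1363 0.1048] xaxis deg 95.16 z [-0.996 -0.09  -0.   ] gap 0.0855 F [-0.7  0.4  0. ] q [ 0.31  0.13 -0.58  0.86  0.    0.22]
shift units 0.04767009491890758 0.016682416176455606 -1.5460199159756838
[([209.1, 214.8], 40, [205, 213, 10, 5])] [([158.7, 224.5], 43, [154, 222, 11, 6]), ([287.8, 224.0], 17, [283, 222, 8, 5]), ([311.0, 228.1], 91, [303, 223, 19, 11]), ([275.2, 231.6], 19, [271, 228, 7, 7]), ([296.8, 235.1], 107, [289, 230, 18, 13]), ([285.4, 239.0], 28, [280, 236, 12, 7]), ([187.6, 266.3], 127, [177, 260, 22, 13])]
```

```bash
python3 -m jog '[0.045,0.015,-0.5,0,1,0.045,0.015,-1.0,0,1,0.045,0.015,-1.4,0,1,0.045,0.015,-1.52,0,1,0.045,0.015,-1.52,0,1,0.045,0.015,-1.52,0,1]';python3 -c "
from h import *
go(.4344,.1373,.012)
s=snap('side');print(crop(s,210,200,160,110,5,f'pics/v.png'))"
```

```text
time: 31.62
eef_pos: [0.4344, 0.1369, 0.0146]
tool_rot: [-1.166, -1.276, 1.274]
ft_force: [-0.4, -0.1, 0.5]
finger_gap: 0.0854
t 31.62 p [0.4344 0.1369 0.0146] xaxis deg 95.13 z [-0.996 -0.089 -0.001] gap 0.0854 F [-0.4 -0.1  0.5] q [ 0.31  0.26 -0.68  0.63 -0.    0.22]
shift units -0.0006571441765579333 0.007051129851184483 -0.04382600844586958
(130, 145)
```

View pics/v.png

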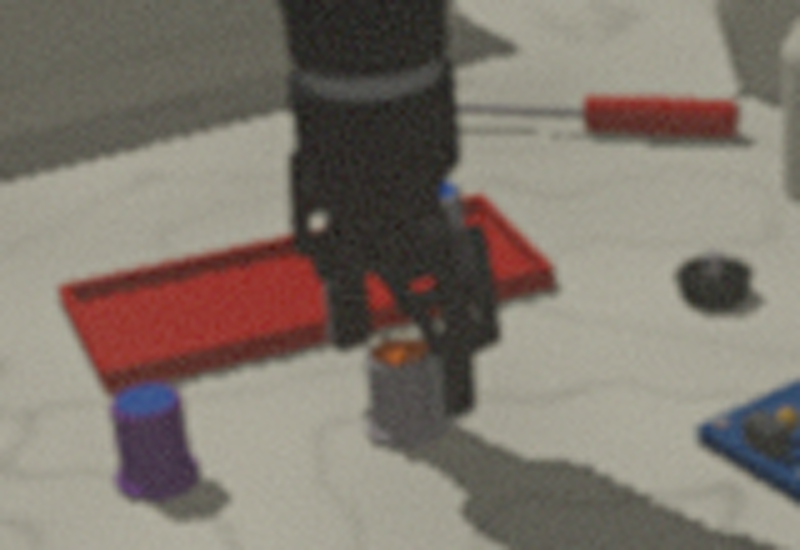

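```bash
python3 -m jog '[0,0.005,-0.04,0,1,0,0.005,-0.04,0,-1,0,0.005,-0.04,0,-1,0,0.005,-0.04,0,-1,0,0.005,-0.04,0,-1,0,0.005,-0.04,0,-1,0,0.005,-0.04,0,-1]';python3 -c "
from h import *
st()"; python3 -m jog '[0,0,0.5,0,-1,0,0,1.4,0,-1,0,0,1.6,0,-1,0,0,1.6,0,-1]';python3 -c "
from h import *
go(.5985,.0066,.0951)"
```

```text
time: 32.55
eef_pos: [0.4336, 0.1368, 0.0118]
tool_rot: [-1.166, -1.275, 1.274]
ft_force: [-1.4, -0.2, 5.1]
finger_gap: 0.034
t 32.55 p [0.4336 0.1368 0.0118] xaxis deg 95.11 z [-0.996 -0.089 -0.   ] gap 0.034 F [-1.4 -0.2  5.1] q [ 0.31  0.26 -0.68  0.63  0.    0.22]
time: 33.05
eef_pos: [0.4341, 0.1369, 0.1079]
tool_rot: [-1.167, -1.276, 1.273]
ft_force: [-0.3, -0.2, -1.8]
finger_gap: 0.0338
t 33.05 p [0.4341 0.1369 0.1079] xaxis deg 95.11 z [-0.996 -0.089 -0.002] gap 0.0338 F [-0.3 -0.2 -1.8] q [ 0.31  0.13 -0.57  0.86 -0.    0.22]
shift units 2.7404138957139454 -2.172097085391363 -0.21254582649901285
```

```bash
python3 -m jog '[2.74,-2.17,0,0,-1,2.74,-2.17,0,0,-1,2.74,-2.17,0,0,-1,2.74,-2.17,0,0,-1,2.74,-2.17,0,0,-1,2.74,-2.17,-0.2,0,-1,2.74,-2.17,-0.2,0,-1,2.74,-2.17,-0.2,0,-1]';python3 -c "
from h import *
go(.5987,.0066,.0668)
s=snap('side');print(crop(s,297,210,70,55,10,f'pics/w.png'))"
```

```text
time: 34.05
eef_pos: [0.597, 0.0073, 0.0951]
tool_rot: [-1.164, -1.275, 1.276]
ft_force: [-0.0, -0.4, -0.2]
finger_gap: 0.0341
t 34.05 p [0.597  0.0073 0.0951] xaxis deg 95.18 z [-0.996 -0.09   0.001] gap 0.0341 F [-0.  -0.4 -0.2] q [ 0.01  0.39 -0.25  0.92  0.   -0.08]
shift units 0.028439806838766644 -0.01125870293473153 -0.4718270130110477
(262, 182)
```

View pics/w.png

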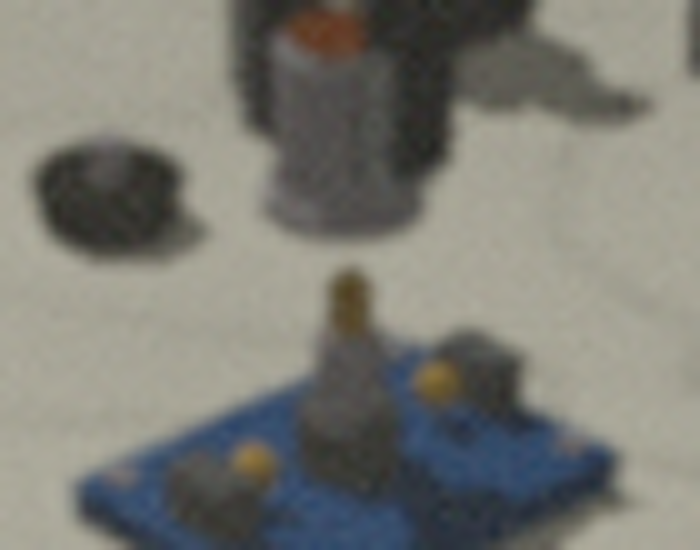

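```bash
python3 -m jog '[0.015,0,0,0,-1,0.015,0,-0.15,0,-1,0.015,0,-0.3,0,-1,0.015,0,-0.4,0,-1,0.015,0,-0.46,0,-1,0.015,0,-0.46,0,-1]'; python3 -m jog '[0,0,-0.03,0,-1,0,0,-0.06,0,-1,0,0,-0.08,0,-1,0,0,-0.08,0,-1]'
```

```text
time: 34.85
eef_pos: [0.5985, 0.0065, 0.0674]
tool_rot: [-1.165, -1.274, 1.275]
ft_force: [-0.0, -0.6, -0.2]
finger_gap: 0.0337
time: 35.35
eef_pos: [0.5987, 0.0066, 0.0629]
tool_rot: [-1.166, -1.275, 1.275]
ft_force: [-0.0, -0.1, -0.6]
finger_gap: 0.0336
```

```bash
python3 -m jog '[0,0,-0.03,0,-1,0,0,-0.06,0,-1,0,0,-0.08,0,-1,0,0,-0.08,0,-1]'
```

```text
time: 35.85
eef_pos: [0.5987, 0.0065, 0.0581]
tool_rot: [-1.166, -1.274, 1.275]
ft_force: [-0.8, 0.2, -1.7]
finger_gap: 0.0342
```

Past the tight stop with no force; continue to home.

```bash
python3 -m jog '[0,0,-0.08,0,-1,0,0,-0.16,0,-1,0,0,-0.24,0,-1,0,0,-0.28,0,-1,0,0,-0.28,0,-1]'; python3 -m jog '[0,0,-0.02,0,-1,0,0,-0.04,0,-1,0,0,-0.05,0,-1,0,0,-0.05,0,-1]';python3 -c "
from h import *
s=snap('side');print(crop(s,297,210,70,55,10,f'pics/x.png'))"
```

```text
time: 36.48
eef_pos: [0.5986, 0.0065, 0.0411]
tool_rot: [-1.165, -1.274, 1.275]
ft_force: [-0.3, -0.6, -0.3]
finger_gap: 0.0344
time: 36.98
eef_pos: [0.5991, 0.0066, 0.0398]
tool_rot: [-1.167, -1.275, 1.274]
ft_force: [-3.7, 0.0, 9.3]
finger_gap: 0.034
(262, 182)
```

View pics/x.png

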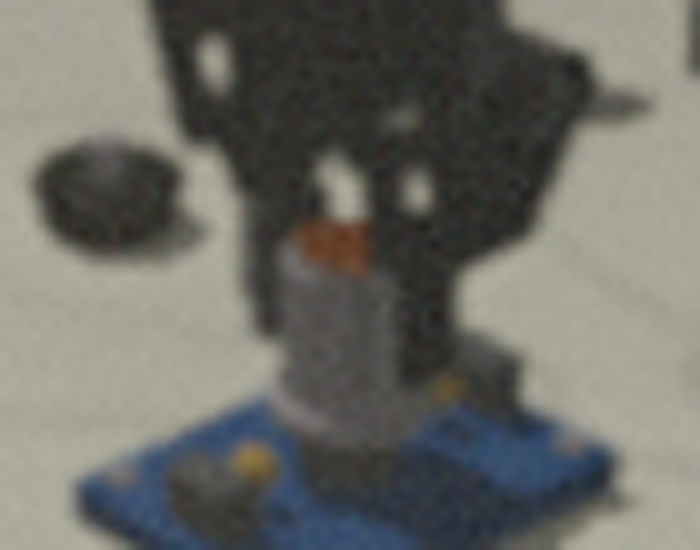

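```bash
python3 -m jog '[0,0,0.4,0,-1,0,0,1.1,0,-1,0,0,1.1,0,-1,-2.43,-5.23,1.1,0,-1,-2.43,-5.23,1.1,0,-1,-2.43,-5.23,1.1,0,-1,-2.43,-5.23,1.1,0,-1,-2.43,-5.23,1.1,0,-1]'
python3 -m jog '[0,0,0,0,-1,0,0,0,0,-1]';python3 -c "
from h import *
go(.453,-.3072,.0168)"
```

```text
time: 38.02
eef_pos: [0.4657, -0.2782, 0.1036]
tool_rot: [-1.165, -1.275, 1.275]
ft_force: [1.0, -0.6, -1.5]
finger_gap: 0.0341
time: 38.28
eef_pos: [0.4666, -0.2766, 0.1037]
tool_rot: [-1.165, -1.274, 1.273]
ft_force: [-0.2, 0.2, -0.7]
finger_gap: 0.0339
t 38.27 p [ 0.4666 -0.2766  0.1037] xaxis deg 95.06 z [-0.996 -0.088  0.001] gap 0.0339 F [-0.2  0.2 -0.7] q [-0.54  0.29 -0.38  0.9   0.   -0.62]
shift units -0.22692853698231358 -0.5104947577865356 -1.4476273810380678
```

```bash
python3 -m jog '[-0.22,-0.5,0,0,-1,-0.22,-0.5,-0.6,0,-1,-0.22,-0.5,-1.1,0,-1,-0.22,-0.5,-1.3,0,-1,-0.22,-0.5,-1.3,0,-1,-0.22,-0.5,-1.3,0,-1]';python3 -c "
from h import *
go(.453,-.3072,.0168)
s=snap('side');print(crop(s,340,310,200,160,4,f'pics/y.png'))"
```

```text
time: 39.02
eef_pos: [0.455, -0.3069, 0.0274]
tool_rot: [-1.167, -1.276, 1.275]
ft_force: [0.8, 0.0, -0.7]
finger_gap: 0.0342
t 39.02 p [ 0.455  -0.3069  0.0274] xaxis deg 95.17 z [-0.996 -0.09  -0.001] gap 0.0342 F [ 0.8  0.  -0.7] q [-0.59  0.38 -0.45  0.73  0.   -0.68]
shift units -0.03406559158835032 -0.005069666874193968 -0.1774338325251262
(240, 230)
```

View pics/y.png

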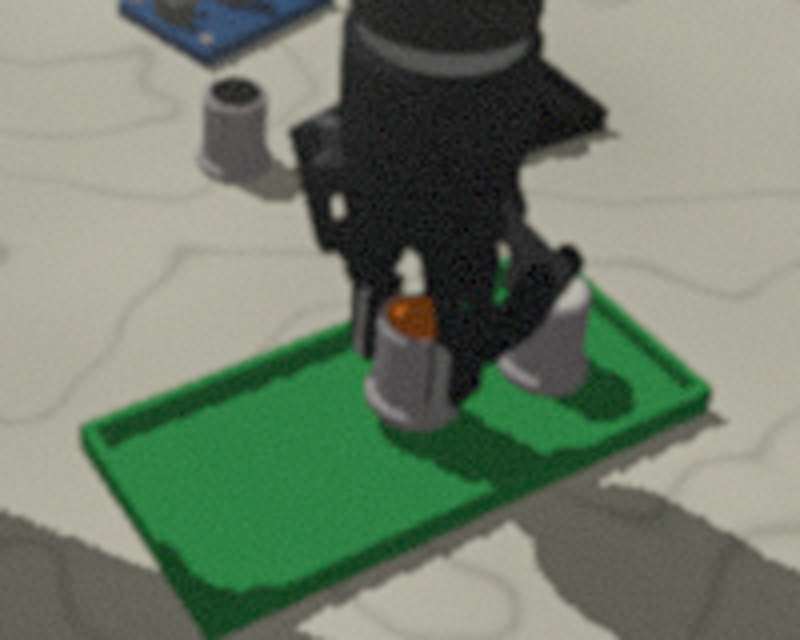

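```bash
python3 -m jog '[-0.03,0,-0.1,0,-1,-0.03,0,-0.16,0,-1,-0.03,0,-0.18,0,-1,-0.03,0,-0.18,0,-1,-0.03,0,-0.18,0,-1]'; python3 -m jog '[0,0,0,0,0.3,0,0,0,0,0.3,0,0,0,0,0.3,0,0,0,0,0.3,0,0,0.5,0,0.3,0,0,1.5,0,1,0,0,1.5,0,1]';python3 -c "
from h import *
go(.5100,-.116,.1)
s=snap('side');print(crop(s,320,290,240,180,3,f'pics/z.png'))"
```

```text
time: 39.7
eef_pos: [0.452, -0.307, 0.0168]
tool_rot: [-1.166, -1.275, 1.274]
ft_force: [-3.8, 2.5, 12.1]
finger_gap: 0.0339
time: 40.58
eef_pos: [0.4553, -0.3091, 0.1102]
tool_rot: [-1.175, -1.277, 1.275]
ft_force: [1.3, 0.1, 0.4]
finger_gap: 0.0851
t 40.58 p [ 0.4553 -0.3091  0.1102] xaxis deg 95.11 z [-0.996 -0.089 -0.007] gap 0.0851 F [1.3 0.1 0.4] q [-0.6   0.29 -0.36  0.91  0.   -0.69]
shift units 0.9111200639228156 3.2175472791570505 -0.17052317172207382
(200, 200)
```

View pics/z.png

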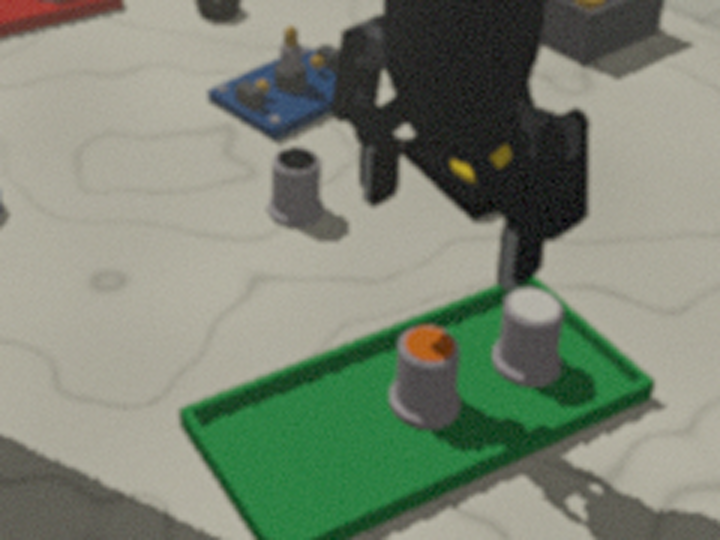

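```bash
python3 -m jog '[0.91,3.22,-0.1,0,1,0.91,3.22,-0.1,0,1,0.91,3.22,-0.1,0,1,0.91,3.22,-0.1,0,1,0.91,3.22,-0.1,0,1,0.91,3.22,-0.1,0,1]';python3 -c "
from h import *
go(.51,-.1159,.012)"
```

```text
time: 41.38
eef_pos: [0.5061, -0.1149, 0.0991]
tool_rot: [-1.166, -1.273, 1.274]
ft_force: [0.0, 0.1, -0.3]
finger_gap: 0.0852
t 41.38 p [ 0.5061 -0.1149  0.0991] xaxis deg 95.03 z [-0.996 -0.088  0.001] gap 0.0852 F [ 0.   0.1 -0.3] q [-0.22  0.26 -0.44  0.87 -0.   -0.31]
shift units 0.06453409278988631 -0.017244160925121665 -1.4522495922662215
```

```bash
python3 -m jog '[0.05,-0.01,0,0,1,0.05,-0.01,-0.5,0,1,0.05,-0.01,-1.0,0,1,0.05,-0.01,-1.4,0,1,0.05,-0.01,-1.42,0,1,0.05,-0.01,-1.42,0,1]';python3 -c "
from h import *
go(.51,-.1159,.012)
s=snap('side');print(crop(s,300,250,100,80,7,f'pics/aa.png'))"
```

```text
time: 42.12
eef_pos: [0.5102, -0.115, 0.015]
tool_rot: [-1.167, -1.274, 1.274]
ft_force: [0.8, 0.3, 0.9]
finger_gap: 0.0852
t 42.12 p [ 0.5102 -0.115   0.015 ] xaxis deg 95.05 z [-0.996 -0.088 -0.001] gap 0.0852 F [0.8 0.3 0.9] q [-0.22  0.36 -0.52  0.69 -0.   -0.31]
shift units -0.0028474235049387917 -0.015280114826025464 -0.05038661515352402
(250, 210)
```

View pics/aa.png

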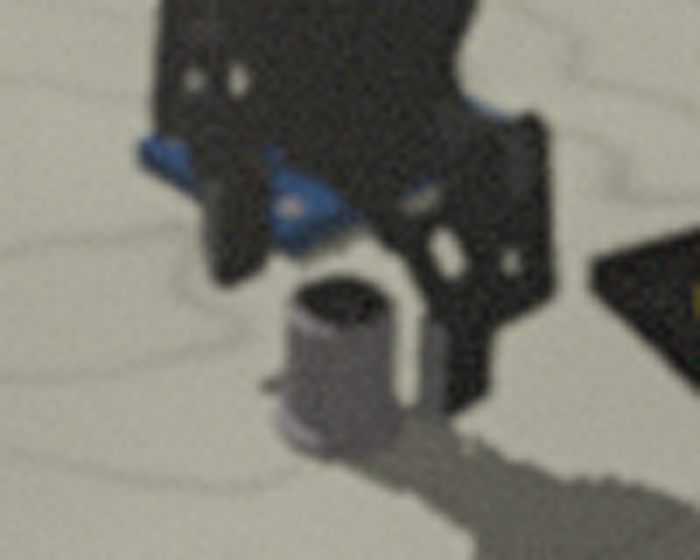

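```bash
python3 -m jog '[0,-0.01,-0.05,0,1,0,-0.01,-0.05,0,-1,0,-0.01,-0.05,0,-1,0,-0.01,-0.05,0,-1,0,-0.01,-0.05,0,-1,0,-0.01,-0.05,0,-1,0,-0.01,-0.05,0,-1]';python3 -c "
from h import *
st()"; python3 -m jog '[0,0,0.5,0,-1,0,0,1.4,0,-1,0,0,1.6,0,-1,0,0,1.6,0,-1]';python3 -c "
from h import *
go(.5985,.0066,.0951)"
```

```text
time: 43.05
eef_pos: [0.5098, -0.1149, 0.012]
tool_rot: [-1.166, -1.275, 1.275]
ft_force: [-1.4, 0.2, 4.1]
finger_gap: 0.034
t 43.05 p [ 0.5098 -0.1149  0.012 ] xaxis deg 95.11 z [-0.996 -0.089 -0.   ] gap 0.034 F [-1.4  0.2  4.1] q [-0.22  0.37 -0.53  0.68 -0.   -0.31]
time: 43.55
eef_pos: [0.5103, -0.1149, 0.1079]
tool_rot: [-1.167, -1.276, 1.274]
ft_force: [0.6, 0.0, -1.3]
finger_gap: 0.035
t 43.55 p [ 0.5103 -0.1149  0.1079] xaxis deg 95.12 z [-0.996 -0.089 -0.002] gap 0.035 F [ 0.6  0.  -1.3] q [-0.22  0.25 -0.42  0.89  0.   -0.31]
shift units 1.4705384555780152 2.0257399439754966 -0.21315127266430603
```

```bash
python3 -m jog '[1.48,2.025,0,0,-1,1.48,2.025,0,0,-1,1.48,2.025,0,0,-1,1.48,2.025,0,0,-1,1.48,2.025,-0.2,0,-1,1.48,2.025,-0.2,0,-1,1.48,2.025,-0.2,0,-1,1.48,2.025,-0.2,0,-1]';python3 -c "
from h import *
go(.599,.0066,.067)
s=snap('side');print(crop(s,297,210,70,55,10,f'pics/ab.png'))"
```

```text
time: 44.55
eef_pos: [0.5985, 0.0061, 0.0957]
tool_rot: [-1.167, -1.274, 1.274]
ft_force: [-0.3, -0.5, -0.4]
finger_gap: 0.035
t 44.55 p [0.5985 0.0061 0.0957] xaxis deg 95.06 z [-0.996 -0.088 -0.001] gap 0.035 F [-0.3 -0.5 -0.4] q [ 0.01  0.4  -0.25  0.92 -0.   -0.08]
shift units 0.007884246089714017 0.008382421899673741 -0.4786236336945568
(262, 182)
```

View pics/ab.png

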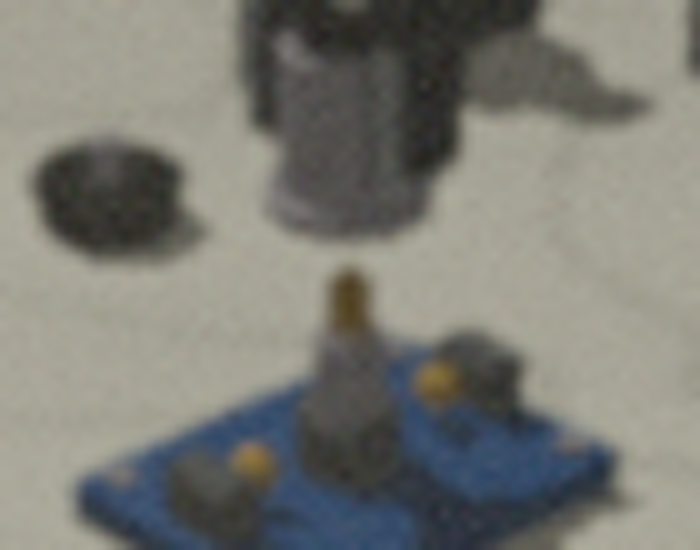

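Centred. Descend.

```bash
python3 -m jog '[0.005,0.005,0,0,-1,0.005,0.005,-0.15,0,-1,0.005,0.005,-0.3,0,-1,0.005,0.005,-0.4,0,-1,0.005,0.005,-0.47,0,-1,0.005,0.005,-0.47,0,-1]'; python3 -m jog '[0,0,-0.03,0,-1,0,0,-0.06,0,-1,0,0,-0.08,0,-1,0,0,-0.08,0,-1]'; python3 -m jog '[0,0,-0.03,0,-1,0,0,-0.06,0,-1,0,0,-0.06,0,-1]'
```

```text
time: 45.35
eef_pos: [0.5989, 0.0069, 0.0667]
tool_rot: [-1.166, -1.274, 1.275]
ft_force: [1.4, -0.7, -2.5]
finger_gap: 0.0344
time: 45.85
eef_pos: [0.599, 0.0069, 0.0624]
tool_rot: [-1.166, -1.275, 1.274]
ft_force: [1.9, -1.2, -1.5]
finger_gap: 0.0349
time: 46.22
eef_pos: [0.5993, 0.007, 0.0611]
tool_rot: [-1.167, -1.276, 1.274]
ft_force: [-5.1, 0.7, 17.2]
finger_gap: 0.0344
```

```bash
python3 -m jog '[0,0,0.04,0,-1,0,0,0.04,0,0.2,0,0,0.04,0,0.2,0,0,0.04,0,0.2,0,0,0.04,0,0.2]'; python3 -c "
from h import *
st()
s=snap('side');print(crop(s,297,210,70,55,10,f'pics/ac.png'))"
```

```text
time: 46.85
eef_pos: [0.5986, 0.007, 0.0609]
tool_rot: [-1.165, -1.274, 1.275]
ft_force: [0.0, 0.1, 0.8]
finger_gap: 0.0515
t 46.85 p [0.5986 0.007  0.0609] xaxis deg 95.11 z [-0.996 -0.089  0.   ] gap 0.0515 F [0.  0.1 0.8] q [ 0.01  0.43 -0.29  0.85  0.   -0.08]
(262, 182)
```

View pics/ac.png

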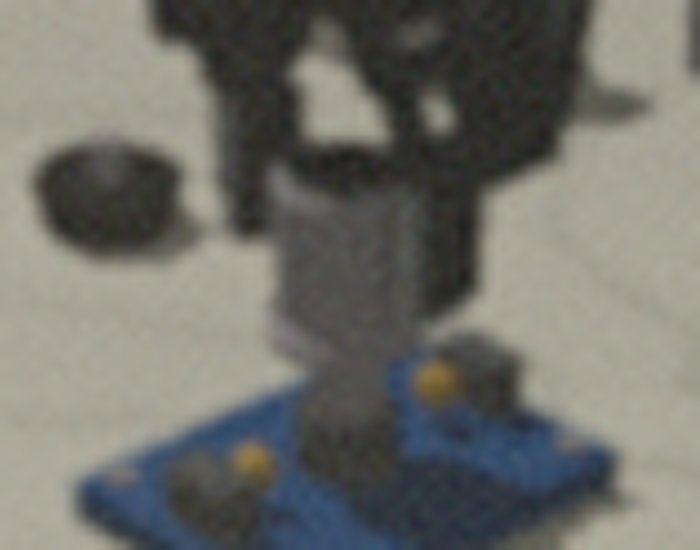

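```bash
python3 -m jog '[0,0,0.015,0,0.2,0,0,0.015,0,-1,0,0,0.015,0,-1,0,0,0.015,0,-1,0,0,0.015,0,-1,0,0,0.015,0,-1]'; python3 -m jog '[0,0,0.3,0,-1,0,0,0.8,0,-1,0,0,0.9,0,-1,0,0,0.9,0,-1]';python3 -c "
from h import *
go(.4615,.2931,.0168)"
```

```text
time: 47.65
eef_pos: [0.599, 0.0069, 0.0624]
tool_rot: [-1.166, -1.275, 1.274]
ft_force: [-0.7, -0.5, 4.3]
finger_gap: 0.0348
time: 48.15
eef_pos: [0.599, 0.007, 0.1164]
tool_rot: [-1.166, -1.275, 1.274]
ft_force: [-0.6, -0.4, -1.2]
finger_gap: 0.0345
t 48.15 p [0.599  0.007  0.1164] xaxis deg 95.11 z [-0.996 -0.089 -0.001] gap 0.0345 F [-0.6 -0.4 -1.2] q [ 0.01  0.38 -0.23  0.97  0.   -0.08]
shift units -2.290915623830618 4.768448290761233 -1.6598644032796313
```

```bash
python3 -m jog '[-2.29,4.76,0,0,-1,-2.29,4.76,0,0,-1,-2.29,4.76,0,0,-1,-2.29,4.76,0,0,-1,-2.29,4.76,0,0,-1,-2.29,4.76,0,0,-1,-2.29,4.76,0,0,-1,-2.29,4.76,0,0,-1]';python3 -m jog '[0,0,-0.7,0,-1,0,0,-0.8,0,-1,0,0,-0.8,0,-1]';python3 -c "
from h import *
go(.4615,.2931,.0177)
s=snap('side');print(crop(s,210,200,160,110,5,f'pics/ad.png'))"
```

```text
time: 49.15
eef_pos: [0.4616, 0.2912, 0.1155]
tool_rot: [-1.167, -1.272, 1.274]
ft_force: [0.3, -0.4, -1.3]
finger_gap: 0.0342
time: 49.52
eef_pos: [0.4615, 0.2915, 0.0681]
tool_rot: [-1.166, -1.272, 1.275]
ft_force: [-0.4, -0.6, 0.2]
finger_gap: 0.0344
t 49.52 p [0.4615 0.2915 0.0681] xaxis deg 95.02 z [-0.996 -0.088  0.001] gap 0.0344 F [-0.4 -0.6  0.2] q [ 0.56  0.34 -0.41  0.82 -0.    0.48]
shift units -8.979454035421923e-05 0.026837829985316513 -0.8395500875435635
(130, 145)
```

View pics/ad.png

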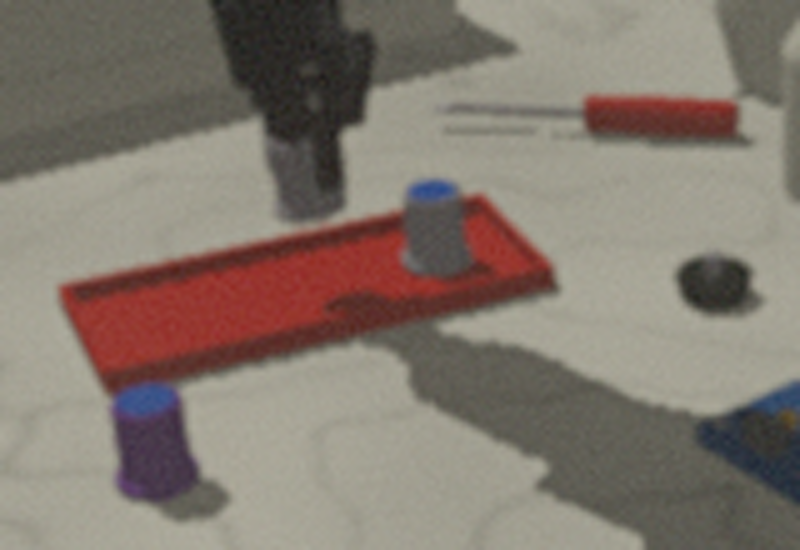

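```bash
python3 -m jog '[0,0,-0.4,0,-1,0,0,-0.65,0,-1,0,0,-0.75,0,-1,0,0,-0.79,0,-1,0,0,-0.82,0,-1,0,0,-0.82,0,-1]'
```

```text
time: 50.32
eef_pos: [0.4618, 0.2928, 0.0195]
tool_rot: [-1.166, -1.275, 1.274]
ft_force: [-0.7, -0.2, 0.4]
finger_gap: 0.0345
```

```bash
python3 -m jog '[0,0,-0.02,0,-1,0,0,-0.04,0,-1,0,0,-0.04,0,-1]'; python3 -m jog '[0,0,0,0,0.3,0,0,0,0,0.3,0,0,0,0,0.3,0,0,0,0,0.3,0,0,0.5,0,0.3,0,0,1.5,0,1,0,0,2.0,0,1]'; python3 -m jog '[-1,-4,0.5,0,1,-1,-4,0.5,0,1,-1,-4,0.5,0,1,-1,-4,0.5,0,1,-1,-4,0.5,0,1,-1,-4,0.5,0,1]'; python3 -c "
from h import *
st()
s=snap('side');cv2.imwrite('pics/end_s.png',cv2.cvtColor(s['img'],cv2.COLOR_RGB2BGR))
s=snap('top');cv2.imwrite('pics/end_t.png',cv2.cvtColor(s['img'],cv2.COLOR_RGB2BGR))"
```

```text
time: 50.7
eef_pos: [0.4626, 0.293, 0.0188]
tool_rot: [-1.167, -1.277, 1.273]
ft_force: [-1.9, -3.3, 17.9]
finger_gap: 0.0341
time: 51.58
eef_pos: [0.4625, 0.2933, 0.1394]
tool_rot: [-1.167, -1.278, 1.272]
ft_force: [0.2, 0.2, -0.7]
finger_gap: 0.0849
time: 52.32
eef_pos: [0.4018, 0.0526, 0.1666]
tool_rot: [-1.166, -1.275, 1.273]
ft_force: [0.7, -0.1, -0.0]
finger_gap: 0.0854
t 52.33 p [0.4018 0.0526 0.1666] xaxis deg 95.05 z [-0.996 -0.088 -0.001] gap 0.0854 F [ 0.7 -0.1 -0. ] q [ 0.13 -0.01 -0.58  1.    0.    0.04]
```

View pics/end_s.png

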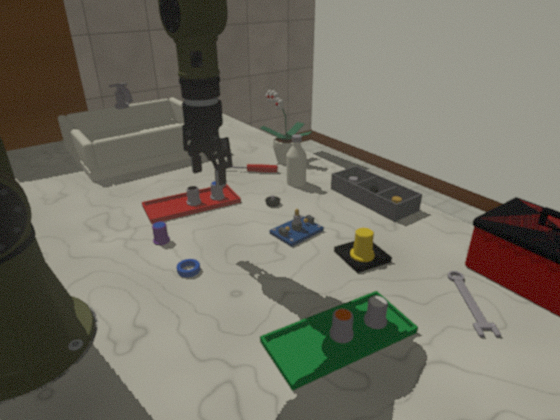

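View pics/end_t.png

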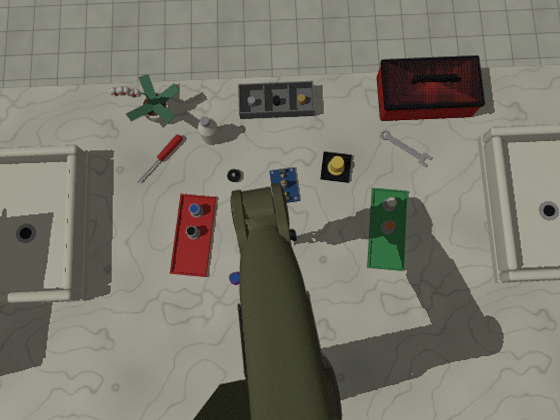

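```bash
python3 -c "
from h import *
s=snap('side');crop(s,205,195,100,70,7,'pics/fin.png')"
```

```text
(no output)
```

View pics/fin.png

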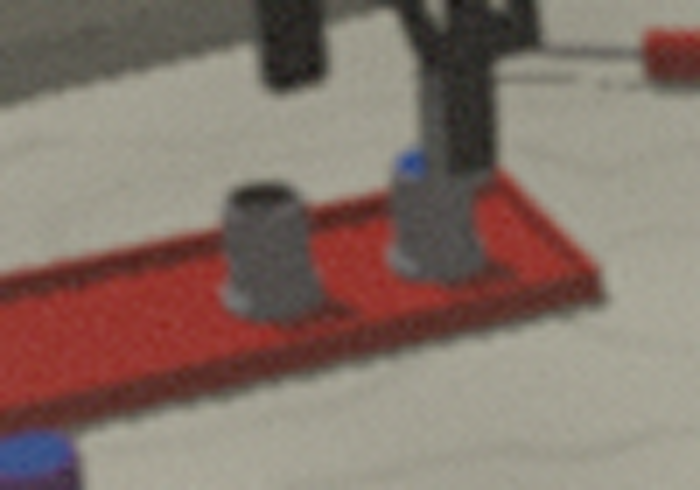

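Both sleeves in the red tray, black at about (242,181) and blue at (265,178), stand upright inside its walls. I'm handing in.

```bash
python3 -c "
from station import bot
print(bot.job_done(), bot.get_obs()['time'])"
```

```text
the job is handed in; nothing more can be done
the job is handed in; nothing more can be done
```

The yellow cap is off the gauge and standing in the black dish. I tried all four sleeves in the order white, blue, orange, black.

| Sleeve | What happened on the pin | Tray |
|---|---|---|
| White | Went fully home, underside about 28 mm above the counter, light contact force | Green |
| Blue | Stopped with its underside about 49 mm up; pressed again after re-centring, then released, and it stayed there | Red |
| Orange | Went fully home, underside about 28 mm up | Green |
| Black | Stopped with its underside about 49 mm up; released, and it stayed there | Red |

In the last pictures, all four sleeves stand upright in their trays and the cap stands in the dish. The gripper was clear of everything. The purple look-alike and the blue ring looked unmoved, and so did the plug, tools and soap bottle; I checked these by eye only. No mug was there.

The job took about 52 s of the 210 s. The highest wrist force I read was about 23 N. No check failed or disagreed.

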